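# Gauge a round bar in the taper slot and set the rider

### The job

Stand the round steel bar upright in the wide end of the taper gauge's slot and slide it towards the narrow end until it wedges hand-tight between fence and jaw (a push of about 10 N; do not force it), and let go so that it stays wedged. Then slide the dark steel rider along the fence until its flag just meets the bar, without loosening the bar, to mark the reading. Leave the other offcuts standing where they are.

Things in the scene. Friction and masses are not known exactly. Their poses are not given: they have to be found in the camera images.
- gauge: Taper gauge fixed on the table: grey base plate 300 x 165 x 10 mm. Origin on its underside, mid length, in the plane of the fence's working face. +x runs along the slot from wide mouth to narrow end, +y across the slot into the fence, z up. Plate: x -150..150, y -125..40 mm; its top, where the bar slides, is at z = 10 mm. The bar wedges with its axis between about x = -30 and +30 mm.
- fence: Straight steel fence fixed on the base plate, 260 x 30 x 40 mm (x -130..130, y 0..30 mm and z 10..50 mm in the gauge's axes). Its working face is the plane y = 0 of the gauge. Origin: 10 mm above the gauge's origin; same axes.
- jaw: Bracket of the tapered jaw opposite the fence (same origin and axes as the fence). Its steel plate, 264 x 20 mm, 40 mm high, closes towards the fence by 15 mm per 100 mm of slot. It is locked at an unknown setting: slot 47 to 55 mm wide at the mouth. About 10 N along the slot wedges the bar so that it stays; more than 50 N between bar and jaw or fence bruises them.
- slot_mouth (a point): Point at the wide end of the fence's working face, on top of the base plate (gauge x = -130, y = 0, z = 10 mm). The slot lies on its -y side.
- rider (a joint): Position in m of the dark steel rider along the fence: 0 at the narrow end, growing towards the mouth (-x of the gauge), to 0.17. The flag's face is at gauge x = 115 mm minus this value. It starts between 0 and 0.03 and needs about 2.5 N to slide; it stays where it is left.
- rider_mark (a point): Middle of the rider's flag face that looks to the mouth (-x of the gauge), in line with the axis of a round bar lying against the fence (gauge y = -16 mm), 59.5 mm above the table. The flag is a plate 6 mm thick (along x), 14 mm high, standing out 36 mm from the fence's face, across the slot above fence and jaw.
- rider_grip (a point): Centre of the rider's upright grip, 90 mm above the table: a block 16 mm along the slot, 20 mm across, its top at 108 mm and its foot at 62 mm on a carriage 44 mm long. It stands 32 mm behind the flag's face (towards the narrow end) and over the middle of the fence.
- round_bar: The round solid steel bar to be gauged, the tallest of three steel offcuts standing in a row in varying order: 32 mm diameter, 100 mm high, 0.45 to 0.8 kg. Origin at the centre of its foot, z along its axis.
- square_bar: Bystander: square steel offcut, 32 x 32 x 65 mm, standing. Origin at the centre of its underside.
- pipe_piece: Bystander: short piece of pipe, 42 mm outside, 32 mm inside diameter, 50 mm high, standing. Origin at the centre of its underside.
Things that resemble listed ones, but are neither listed nor needed, are in the scene too. What is shaped like the round_bar but blue or red is not meant.

How it is judged (in metres and radians):
On the way, in this order (a step that is already met when the one before it is completed fails the run):
1. the round bar is wedged: it presses on both the fence and the jaw with more than 4 N, standing on the base plate, the rider still clear of it (contact force between round_bar and fence above 4 N and contact force between round_bar and jaw above 4 N and z of round_bar in the frame of gauge below 0.014 m and horizontal distance between rider_mark and round_bar above 0.024 m), for 0.2 s.
2. the rider's flag has been brought up to the bar (gap under 3 mm) (horizontal distance between rider_mark and round_bar below 0.019 m), for 0.2 s.
At the end, for the whole second after the job is handed in: The round bar stands upright (within 0.1 rad) on the gauge's base plate, released and at rest, still wedged (more than 1.5 N on both the fence and the jaw); the rider's flag is at rest within 3 mm of the bar; the square bar and the pipe piece are within 20 mm of where they stood (contact force between round_bar and fence above 1.5 N and contact force between round_bar and jaw above 1.5 N and z of round_bar in the frame of gauge between 0.007 and 0.014 m and angle between round_bar's own z axis and vertical below 0.1 rad and linear speed of round_bar below 0.01 m/s and horizontal distance between rider_mark and round_bar below 0.019 m and velocity of joint rider between -0.005 and 0.005 m/s and distance of each of square_bar, pipe_piece from where it was at the start of the episode below 0.02 m); the robot touches nothing.
It fails at once if the bar is forced: more than 50 N between it and the jaw or the fence (contact force between round_bar and jaw above 50 N or contact force between round_bar and fence above 50 N).
It fails at once if the square bar or the pipe piece is knocked over or shoved more than 40 mm (distance of any of square_bar, pipe_piece from where it was at the start of the episode above 0.04 m or angle between any of square_bar, pipe_piece's own z axis and vertical above 0.5 rad).
It also fails if it takes over 72 s, if anything falls off the work surface, if the arm or the gripper's body presses on something with over 40 N, if the wrist force passes 120 N, or if a joint passes its speed limit or range.

### The arm

A 6-joint arm with a two-finger parallel gripper is mounted at the origin on the work surface. World frame = base frame: x ahead of the robot, y to its left, z up, the work surface at z = 0. Lengths are in mm, angles in degrees, forces in N, time in s.
With the tool pointing down it reaches from about 300 to 850 mm from the base axis. Payload 4.2 kg.
Tool frame: the origin (TCP) lies midway between the tips of the shut fingers; the grasp point (between the pads) lies 19 mm behind it; x points along the fingers, z is the direction in which the jaws open and shut, and the axes are right-handed (so a half turn about x gives the same grasp; the last joint's range is limited). The gripper opens to 91 mm and grips with 3 to 60 N. Pads are 32 mm wide; open, the fingers measure 118 mm over their backs; the gripper's body (76 mm by 178 mm) begins 60 mm behind the grasp point.
Start: joints at [-69.958, 18.312, 89.639, -0, 72.044, -1.146], TCP at [207.826, -536.145, 213.976] pointing down, gripper open.
Joint ranges: [-177.97, 177.97], [-48.28, 115.42], [12.27, 149.76], [-77.06, 257.06], [2.81, 150.46], [-146.56, 146.56]. Speed limits (degrees/s): [147.25, 147.25, 180, 180, 180, 180].

### API

Orientations are given as [roll, pitch, yaw] about the fixed x, y, z axes, in that order (R = Rz(yaw) Ry(pitch) Rx(roll)).
In Python, from workcell import env gives the robot as it stands.
- The arm moves only by the tool send_rows, never from a script. Its argument "commands" is a list that holds one entry, the list of rows, each a list of 6 numbers: the shift along the tool's x, y, z normalised to -1 to 1, where 1 is 0.1 m, then the turn, a rotation vector about the tool's x, y, z normalised to -1 to 1, where 1 is 2 pi rad. In form: [[[x, y, z, wx, wy, wz], ...]]. A call has 1 to 20 rows; each row is the pose to reach, as a shift and turn from the pose commanded when the call began, along the tool's axes at that moment, turning the shorter way round; what a row does not reach only later rows make up. A row lasts 1/8 s, in which the tool goes at most 62.5 mm and 10.7 degrees, less where a joint would pass 70% of its speed; a pose out of reach is approached as far as the arm can. A call with a number of a shift or a turn outside -1 to 1 is refused whole. A call with a gripper value outside its range is refused whole. "jaw" is the closure, from -1 (fully open) to 1 (shut), so that 0 is half open, set as the call begins (left out, the last holds). The fingers move at their own pace and stop on an object; "force" is the grip in N (left out, the last holds). Time passes only in rows, so rows that repeat a pose let the fingers close. It gives the time, the measured TCP pose, the force and the opening at its end, in the units of the state.
- env.state(): the state, without advancing time (a new reading comes with each control period).
- env.grab_frame(name): name is "scene" or "top"; returns (picture, depth): 384x512x3 uint8, red, green, blue; 384x512 float32, mm along the optical axis (not along the pixel's ray), 0 where there is no reading.
- env.get_calibration(name): a dict with "mtx" (3x3 intrinsics, pixels), "camera_from_world" (4x4, takes a point from world to camera coordinates). Camera axes: x right, y up, looking along -z (the intrinsics and any distortion apply to the point x, -y, -z); pixel columns grow to the right and rows downward; lengths in mm; the calibration is good to about 2 mm. A picture is of the moment at which its call begins. get_calibration takes no time and is no camera call.
- env.job_done(): hands the job in, once; it reports no verdict.
The state is a dict: "time_s": time; "qpos": joint angles; "qvel": joint speeds; "effort": joint torques, N m; "ee_pos": TCP position; "ee_rot": TCP orientation; "force": force on the tool from outside, world axes, zero at the start; "torque": the same for the moment, N m; "gripper_width": finger opening in mm.
Only numpy, scipy, OpenCV 4.12 (cv2) and the standard library are available. Lean on these libraries where they do the work, as an engineer would, in place of code of your own. Each camera call takes 0.05 s, during which the arm holds its last target.

## Working session

There is one attempt and no reset: what is moved stays moved. The work goes in short steps, Python scripts to look and compute and a tool call to move; the robot and the scene stay as the last step left them, time stands still between calls to the robot, and variables do not carry over. Pictures are saved under pics/ and viewed, and the job is handed in when it is done.

Besides the shell and the picture viewer there is one more tool, called as a command line: name --argument value ..., lists and objects as JSON in quotes. send_rows: Moves the arm, as the interface text tells. Its arguments: {"type":"object","properties":{"commands":{"type":"array","items":{"type":"array","items":{"type":"array","items":{"type":"number","minimum":-1,"maximum":1}}}},"jaw":{"type":"number"},"force":{"type":"number"}},"required":["commands"]}

```bash
ls; mkdir -p pics; python3 - <<'E'
from workcell import env
import cv2,numpy as np
print(env.state())
for n in("scene","top"):
    p,d=env.grab_frame(n); cv2.imwrite(f"pics/{n}0.png",cv2.cvtColor(p,cv2.COLOR_RGB2BGR)); np.save(f"{n}0_d.npy",d); np.save(f"{n}0_p.npy",p)
    c=env.get_calibration(n); print(n,{k:np.round(v,3).tolist() if not isinstance(v,str) else v for k,v in c.items()})
E
```

```text
pics
{'time_s': 0.0, 'qpos': array([-6.99556925e+01,  1.83521528e+01,  8.97063635e+01, -1.32352449e-04,
        7.20423787e+01, -1.14651418e+00]), 'qvel': array([-0.0439499 , -0.11004987,  0.05595615, -0.06130576,  0.01353782,
       -0.11026501]), 'effort': array([ 1.31067907e-03, -4.12454760e+01, -2.31971633e+01,  7.29141897e-02,
        4.56155010e-02, -1.34737538e-04]), 'ee_pos': array([ 207.67235028, -535.65481032,  213.11542751]), 'ee_rot': array([178.92494317,  89.89910492, 110.11580578]), 'force': array([-0.06498363,  0.08047704,  0.65147668]), 'torque': array([ 0.00833347, -0.04506667, -0.00477031]), 'gripper_width': 91.3402370722032}
scene {'mtx': [[351.205, 0.0, 259.876], [0.0, 351.205, 197.679], [0.0, 0.0, 1.0]], 'camera_from_world': [[0.596, 0.803, -0.01, -232.244], [-0.489, 0.373, 0.788, 219.874], [0.636, -0.465, 0.615, -1097.07], [0.0, 0.0, 0.0, 1.0]]}
top {'mtx': [[380.327, 0.0, 251.466], [0.0, 380.327, 193.496], [0.0, 0.0, 1.0]], 'camera_from_world': [[-0.008, -0.999, 0.031, -119.914], [0.994, -0.005, 0.106, -523.688], [-0.106, 0.031, 0.994, -821.409], [0.0, 0.0, 0.0, 1.0]]}
```

View pics/scene0.png

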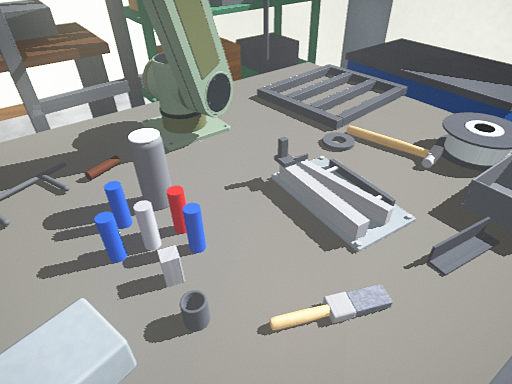

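View pics/top0.png

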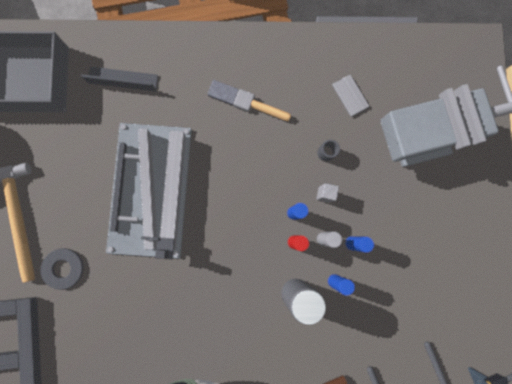

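```bash
cat > h.py <<'E'
from workcell import env
import numpy as np,cv2
def cloud(n,d):
    c=env.get_calibration(n);K=np.array(c['mtx']);T=np.array(c['camera_from_world'])
    v,u=np.mgrid[:d.shape[0],:d.shape[1]]
    x=(u-K[0,2])/K[0,0]*d;y=-(v-K[1,2])/K[1,1]*d
    P=np.stack([x,y,-d,np.ones_like(d)],-1)@np.linalg.inv(T).T
    P=P[...,:3];P[d<=0]=np.nan
    return P
def proj(n,X):
    c=env.get_calibration(n);K=np.array(c['mtx']);T=np.array(c['camera_from_world'])
    X=np.atleast_2d(X);q=X@T[:3,:3].T+T[:3,3]
    q=np.stack([q[:,0],-q[:,1],-q[:,2]],1);p=q@K.T
    return p[:,:2]/p[:,2:]
E
python3 - <<'E'
from h import *
p=np.load('top0_p.npy');d=np.load('top0_d.npy');P=cloud('top',d)
for u,v in[(300,350),(330,240),(322,240),(336,241),(333,188),(290,243),(328,148),(172,180),(145,190),(120,200),(166,240)]: print(u,v,p[v,u],P[v,u].round(1))
ps=np.load('scene0_p.npy');ds=np.load('scene0_d.npy');S=cloud('scene',ds)
for u,v in[(147,210),(145,204),(300,190),(340,170),(283,140),(250,300),(395,230)]: print('s',u,v,ps[v,u],S[v,u].round(1))
def crop(a,x0,y0,x1,y1,f,n): cv2.imwrite(n,cv2.cvtColor(cv2.resize(a[y0:y1,x0:x1],None,fx=f,fy=f,interpolation=cv2.INTER_CUBIC),cv2.COLOR_RGB2BGR))
crop(p,90,110,210,270,3.7,'pics/t_g.png');crop(p,270,130,400,310,3.3,'pics/t_b.png')
crop(ps,260,120,430,260,4,'pics/s_g.png');crop(ps,80,120,230,340,2.7,'pics/s_b.png')
E
```

```text
300 350 [122 116 114] [ 1.751e+02 -2.295e+02  2.000e-01]
330 240 [176 175 182] [ 419.4 -279.9  102.1]
322 240 [164 163 170] [ 418.8 -272.3   61.4]
336 241 [169 171 178] [ 417.3 -292.3  101.4]
333 188 [166 163 170] [ 530.2 -298.3   66.1]
290 243 [199  49  51] [ 412.9 -204.6   53.4]
328 148 [70 64 65] [ 6.331e+02 -3.057e+02  5.000e-01]
172 180 [173 170 176] [551.1  50.3  50.2]
145 190 [175 173 181] [529.5 108.4  49.4]
120 200 [56 57 59] [510.9 171.4  17.4]
166 240 [ 97 102 106] [421.6  59.3  60.6]
s 147 210 [187 191 199] [ 435.2 -284.1   97.9]
s 145 204 [230 232 237] [ 422.2 -281.7  102.1]
s 300 190 [123 127 131] [486.5  40.7  25.8]
s 340 170 [75 79 83] [483.1 174.   24.2]
s 283 140 [145 149 155] [400.8  58.7 109.3]
s 250 300 [174 171 165] [ 643.1 -209.1    1.5]
s 395 230 [153 162 172] [686.3 121.2   6.5]
```

View pics/t_g.png

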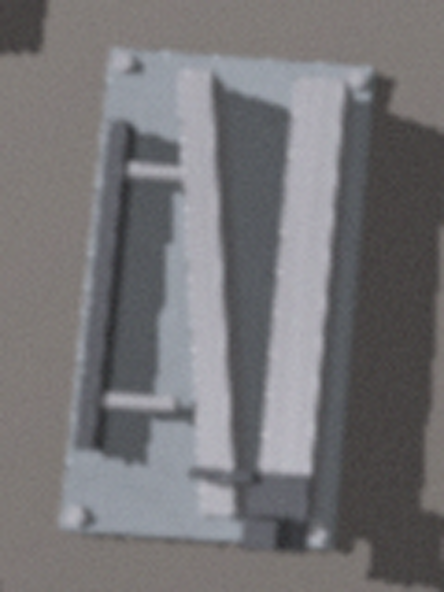

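View pics/t_b.png

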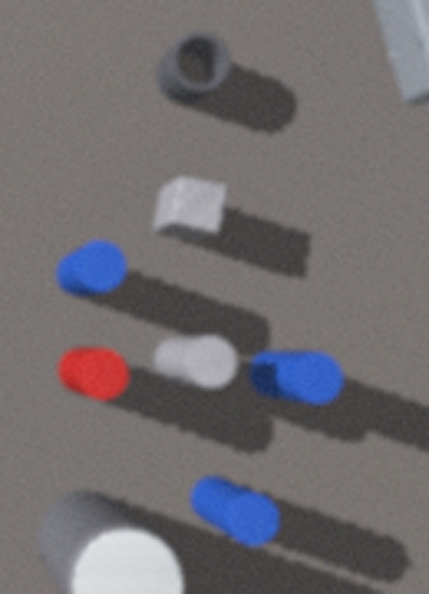

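View pics/s_g.png

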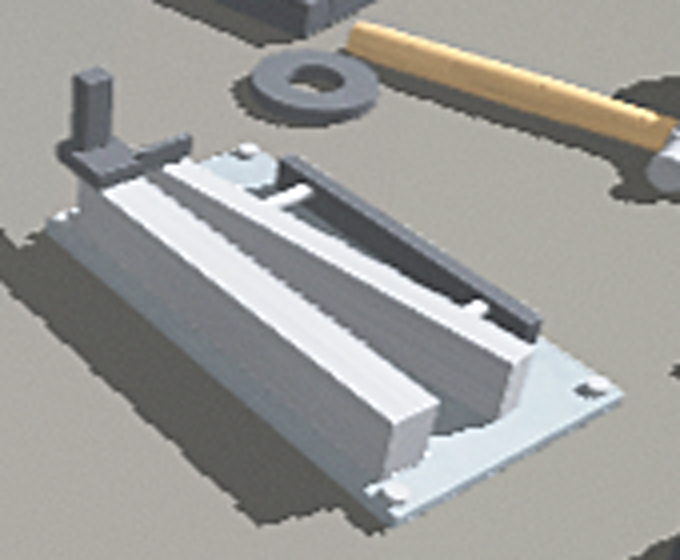

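View pics/s_b.png

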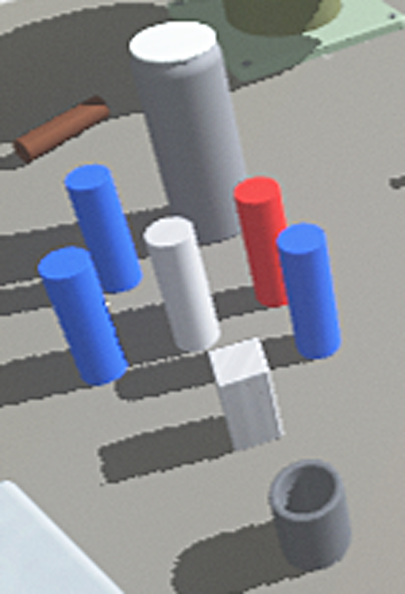

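```bash
cat > m.py <<'E'
from h import *
from scipy.spatial import cKDTree
from scipy.sparse.csgraph import connected_components
def comps(Q,r):
    t=cKDTree(Q[:,:2]);M=t.sparse_distance_matrix(t,r);return connected_components(M)
def run(n,p,d):
    P=cloud(n,d);z=P[...,2]
    print('==',n)
    # tops
    for zl,zh in((96,106),(46,54),(62,69)):
        m=(z>zl)&(z<zh)&(P[...,0]>330)&(P[...,0]<760)&(P[...,1]>-420)&(P[...,1]<-150)
        Q=P[m];C=p[m]
        if len(Q)<5: continue
        k,l=comps(Q,6)
        for i in range(k):
            q=Q[l==i]
            if len(q)<25: continue
            (cx,cy),r=cv2.minEnclosingCircle(q[:,:2].astype(np.float32))
            print(zl,len(q),'med',np.median(q,0).round(1),'circ',round(cx,1),round(cy,1),'r',round(r,1),C[l==i].mean(0).round())
    m=(z>47)&(z<53)&(P[...,0]>380)&(P[...,0]<720)&(P[...,1]>0)&(P[...,1]<200)
    Q=P[m];k,l=comps(Q,5)
    for i in range(k):
        q=Q[l==i]
        if len(q)<100: continue
        print('bar',len(q),'z',np.median(q[:,2]).round(1),cv2.minAreaRect(q[:,:2].astype(np.float32)),cv2.boxPoints(cv2.minAreaRect(q[:,:2].astype(np.float32))).round(1).tolist())
    m=(z>85)&(P[...,0]>350)&(P[...,0]<720)&(P[...,1]>0)&(P[...,1]<200)
    print('grip',m.sum(),P[m].min(0).round(1),P[m].max(0).round(1),np.median(P[m],0).round(1))
if __name__=='__main__':
    for n in('top','scene'): run(n,np.load(n+'0_p.npy'),np.load(n+'0_d.npy'))
E
python3 m.py
```

```text
== top
96 71 med [ 645.6 -411.1  100.5] circ 645.3 -411.2 r 35.3 [141. 146. 154.]
96 183 med [ 480.9 -220.2  100.4] circ 480.3 -220.3 r 15.8 [ 58.  99. 196.]
96 190 med [ 421.3 -287.1  100.3] circ 420.7 -287.8 r 15.9 [168. 167. 174.]
96 194 med [ 413.8 -220.5  100.2] circ 414.2 -220.1 r 15.8 [198.  57.  55.]
96 196 med [ 410.7 -352.5  100.6] circ 410.7 -353.2 r 15.9 [ 56.  97. 193.]
96 67 med [ 335.  -310.5  100. ] circ 332.1 -310.1 r 15.0 [ 55.  96. 191.]
46 126 med [ 621.8 -299.3   49.9] circ 621.7 -298.7 r 21.1 [93. 93. 98.]
62 208 med [ 522.6 -291.5   65.5] circ 523.2 -291.5 r 20.7 [166. 165. 171.]
bar 981 z 49.6 ((547.8624877929688, 108.43890380859375), (237.1974334716797, 20.6053409576416), 4.2389750480651855) [[428.79998779296875, 109.9000015258789], [430.29998779296875, 89.4000015258789], [666.9000244140625, 106.9000015258789], [665.4000244140625, 127.5]]
bar 1422 z 49.7 ((544.1600952148438, 51.12031555175781), (31.0091609954834, 235.48460388183594), 85.50215911865234) [[425.6000061035156, 44.900001525878906], [660.2999877929688, 26.399999618530273], [662.7999877929688, 57.29
[... 1679 characters left out ...]
.3 [ 62.  98. 190.]
62 284 med [ 525.3 -292.5   66.1] circ 523.2 -291.8 r 21.2 [220. 222. 227.]
bar 731 z 51.4 ((543.5968017578125, 108.84356689453125), (245.1249542236328, 23.685020446777344), 4.317037582397461) [[420.5, 111.4000015258789], [422.29998779296875, 87.80000305175781], [666.7000122070312, 106.30000305175781], [664.9000244140625, 129.89999389648438]]
bar 1093 z 51.4 ((536.3662719726562, 51.586334228515625), (33.3785400390625, 250.86007690429688), 86.13494110107422) [[410.1000061035156, 43.400001525878906], [660.4000244140625, 26.5], [662.5999755859375, 59.79999923706055], [412.29998779296875, 76.69999694824219]]
grip 120 [387.   51.5  85.1] [404.1  71.7 111.5] [400.6  58.5 101.2]
```

```bash
cat > k.py <<'E'
import json,os,numpy as np
from scipy.spatial.transform import Rotation as Ro
def Rd(a):
    a=np.radians(a);z=np.array([np.cos(a),np.sin(a),0]);x=np.array([0,0,-1.]);return np.stack([x,np.cross(z,x),z],1)
def Rs(rot): return Ro.from_euler('xyz',rot,degrees=True).as_matrix()
def load():
    if os.path.exists('cmd.json'):
        c=json.load(open('cmd.json'));return np.array(c['p']),np.array(c['R'])
    return None
def save(p,R): json.dump({'p':np.array(p).tolist(),'R':np.array(R).tolist()},open('cmd.json','w'))
def row(p,R,p2,R2):
    s=R.T@(np.array(p2)-p)/100; w=Ro.from_matrix(R.T@R2).as_rotvec()/(2*np.pi)
    return np.r_[s,w].round(4)
def apply(r):  # after sending final row r
    p,R=load();r=np.array(r,float);save(p+R@(r[:3]*100),R@Ro.from_rotvec(r[3:]*2*np.pi).as_matrix())
E
python3 - <<'E'
from h import *; from k import *
s=env.state();R=Rs(s['ee_rot']);print(R.round(3));print('open ang',np.degrees(np.arctan2(R[1,2],R[0,2])))
# FK nominal: opening angle guess q1-q6..
P=cloud('top',np.load('top0_d.npy'));S=cloud('scene',np.load('scene0_d.npy'))
for C in(P,S):
    m=(C[...,2]>110)&(np.hypot(C[...,0]-331,C[...,1]+221)<60);print(m.sum(),C[m].min(0),C[m].max(0))
E
```

```text
[[-0.001  0.932  0.361]
 [ 0.001  0.361 -0.932]
 [-1.     0.    -0.002]]
open ang -68.81206339488237
1155 [ 271.78234731 -250.3488664   110.38181688] [ 333.06338014 -187.77790702  174.4904074 ]
1262 [ 271.37978363 -253.83590882  110.00049482] [ 334.37731802 -189.09070896  173.15925643]
```

```bash
python3 - <<'E'
from k import *
save([207.826,-536.145,213.976],Rd(-69.958+1.146))
p,R=load();r=row(p,R,[421,-287.5,180],Rd(20));print(r.tolist())
r2=row(np.array([421,-287.5,180]),Rd(20),[421,-287.5,47],Rd(20));print(r2)
E
```

```text
[0.3398, 2.8863, -1.5479, -0.2467, 0.0, 0.0]
[1.33 0.   0.   0.   0.   0.  ]
```

send_rows --commands '[[[0,0.96,-0.516,0,0,0],[0,0.96,-0.516,0,0,0]]]' --jaw -1

```text
time_s: 0.35
ee_pos: [279.2, -451.8, 213.3]
ee_rot: [169.6, 89.9, 100.7]
force: [0.7, -0.4, -0.5]
gripper_width: 91.1
```

send_rows --commands '[[[0,0.96,-0.516,0,0,0],[0,0.96,-0.516,0,0,0]]]'

```text
time_s: 0.6
ee_pos: [350.5, -368.5, 213.7]
ee_rot: [176.8, 90.0, 108.0]
force: [1.3, -0.0, 0.4]
gripper_width: 91.4
```

send_rows --commands '[[[0.3398,0.9663,-0.5159,-0.2467,0,0],[0.3398,0.9663,-0.5159,-0.2467,0,0],[0.3398,0.9663,-0.5159,-0.2467,0,0],[0.3398,0.9663,-0.5159,-0.2467,0,0],[0.3398,0.9663,-0.5159,-0.2467,0,0],[0.3398,0.9663,-0.5159,-0.2467,0,0],[0.3398,0.9663,-0.5159,-0.2467,0,0],[0.3398,0.9663,-0.5159,-0.2467,0,0],[0.3398,0.9663,-0.5159,-0.2467,0,0],[0.3398,0.9663,-0.5159,-0.2467,0,0],[0.3398,0.9663,-0.5159,-0.2467,0,0]]]'

```text
time_s: 1.98
ee_pos: [420.9, -287.4, 179.8]
ee_rot: [129.5, 90.0, 149.4]
force: [-0.1, 0.3, -0.2]
gripper_width: 91.3
```

send_rows --commands '[[[0.3,0,0,0,0,0],[0.55,0,0,0,0,0],[0.55,0,0,0,0,0]]]'

```text
time_s: 2.35
ee_pos: [419.8, -286.6, 123.4]
ee_rot: [125.1, 89.7, 145.1]
force: [0.3, -0.1, 0.1]
gripper_width: 91.0
```

```bash
python3 - <<'E'
from h import *
p,d=env.grab_frame('scene');cv2.imwrite('pics/s1.png',cv2.cvtColor(cv2.resize(p[60:300,40:290],None,fx=2.4,fy=2.4),cv2.COLOR_RGB2BGR)); print(env.state()['ee_pos'])
E
```

```text
[ 420.76043672 -287.33389522  124.73372119]
```

View pics/s1.png

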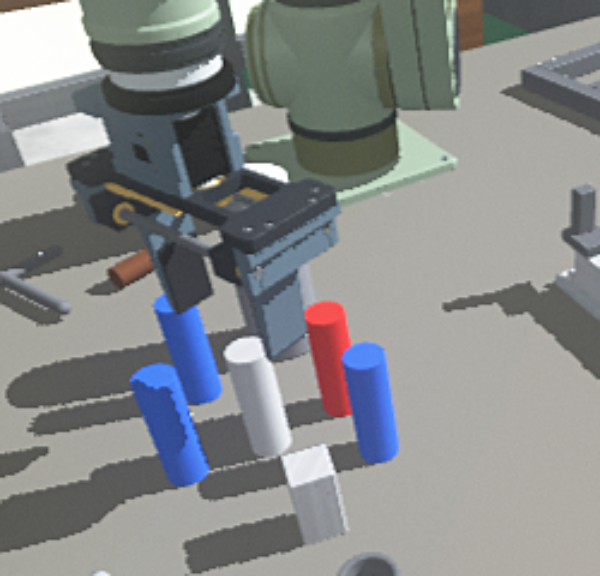

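The picture shows the bright bar (top at about 245,350 in the crop) below the gap between the two fingers (tips at about 185,300 and 280,350), with its neighbours clear. Next I descend.

send_rows --commands '[[[0.3,0,0,0,0,0],[0.6,0,0,0,0,0],[0.78,0,0,0,0,0],[0.78,0,0,0,0,0],[0.78,0,0,0,0,0]]]'

```text
time_s: 3.02
ee_pos: [422.0, -288.3, 48.4]
ee_rot: [-56.1, 89.8, -36.1]
force: [-1.6, -0.5, 0.9]
gripper_width: 91.3
```

send_rows --commands '[[[0,0,0,0,0,0],[0,0,0,0,0,0],[0,0,0,0,0,0],[0,0,0,0,0,0],[0,0,0,0,0,0],[0,0,0,0,0,0],[0,0,0,0,0,0],[0,0,0,0,0,0]]]' --jaw 1 --force 30

```text
time_s: 4.03
ee_pos: [421.0, -287.5, 46.9]
ee_rot: [-165.1, 90.0, -145.1]
force: [-1.0, -1.1, -0.3]
gripper_width: 31.4
```

send_rows --commands '[[[-0.3,0,0,0,0,0],[-0.7,0,0,0,0,0],[-0.98,0,0,0,0,0],[-0.98,0,0,0,0,0],[-0.98,0,0,0,0,0]]]'

```text
time_s: 4.65
ee_pos: [419.7, -286.5, 143.0]
ee_rot: [124.9, 89.8, 144.9]
force: [0.2, 0.8, -7.2]
gripper_width: 31.6
```

```bash
python3 - <<'E'
from m import *
print(env.state()['ee_pos'],env.state()['force'],env.state()['gripper_width'])
for n in('top','scene'):
    P=cloud(n,np.load(n+'0_d.npy'));z=P[...,2]
    m=(z>47)&(z<53.5)&(P[...,0]>435)&(P[...,0]<655)&(P[...,1]>0)&(P[...,1]<200)
    Q=P[m];k,l=comps(Q,5)
    for i in range(k):
        q=Q[l==i]
        if len(q)<300: continue
        b=np.arange(435,655,6);xs=[];lo=[];hi=[]
        for a in b:
            w=q[(q[:,0]>=a)&(q[:,0]<a+6)]
            if len(w)>5: xs.append(w[:,0].mean());lo.append(w[:,1].min());hi.append(w[:,1].max())
        for nm,v in(('lo',lo),('hi',hi)):
            f=np.polyfit(xs,v,1);print(n,nm,np.degrees(np.arctan(f[0])).round(2),'y@545',np.polyval(f,545).round(2),'res',np.std(np.polyval(f,xs)-v).round(2))
    # mouth ends
    m=(z>47)&(z<53.5)&(P[...,0]>600)&(P[...,0]<700)
    for a,b_ in((25,60),(100,135)):
        mm=m&(P[...,1]>a)&(P[...,1]<b_);print('xmax',np.percentile(P[mm][:,0],[95,98,100]).round(1))
    # plate
    m=(z>7)&(z<12.5)&(P[...,0]>340)&(P[...,0]<720)&(P[...,1]>-50)&(P[...,1]<230)
    q=P[m];k,l=comps(q,6);q=q[l==np.bincount(l).argmax()];r=cv2.minAreaRect(q[:,:2].astype(np.float32));print('plate',r)
E
```

```text
[ 419.66319317 -286.5278497   142.95974598] [ 0.23456158  0.80771309 -7.19791042] 31.644366044297907
top lo 4.2 y@545 98.67 res 0.5
top hi 4.14 y@545 117.48 res 0.69
top lo -4.21 y@545 36.73 res 0.58
top hi -4.3 y@545 65.4 res 0.7
xmax [658.  660.3 661. ]
xmax [662.7 664.9 665.6]
plate ((536.975341796875, 109.05938720703125), (164.57562255859375, 298.8079833984375), 85.78990936279297)
scene lo 4.22 y@545 98.16 res 0.61
scene hi 4.65 y@545 117.87 res 1.14
scene lo -4.27 y@545 36.06 res 0.56
scene hi -4.02 y@545 65.84 res 0.86
xmax [659.8 661.1 662.1]
xmax [663.5 665.6 666.4]
plate ((535.9359741210938, 107.46660614013672), (164.9379425048828, 300.5481872558594), 86.25871276855469)
```

send_rows --commands '[[[-0.25,0,0,0,0,0],[-0.5,0,0,0,0,0],[-0.5,0.1,0.12,0,0,0],[-0.5,0.3,0.35,0,0,0],[-0.5,0.69,0.8,0,0,0]]]'

```text
time_s: 5.28
ee_pos: [471.7, -194.2, 192.3]
ee_rot: [138.8, 89.8, 158.6]
force: [1.1, -0.2, -6.7]
gripper_width: 31.3
```

send_rows --commands '[[[0,0.345,0.4,0,0,0],[0,0.69,0.8,0,0,0],[0,0.69,0.8,0,0,0]]]'

```text
time_s: 5.65
ee_pos: [524.6, -98.6, 192.1]
ee_rot: [123.7, 89.7, 144.0]
force: [-0.4, -0.6, -7.0]
gripper_width: 31.3
```

send_rows --commands '[[[0,0.345,0.4,0,0,0],[0,0.69,0.8,0,0,0],[0,0.69,0.8,0,0,0]]]'

```text
time_s: 6.02
ee_pos: [576.0, -7.6, 192.3]
ee_rot: [133.3, 89.8, 153.5]
force: [-0.7, -0.6, -7.0]
gripper_width: 31.8
```

```bash
python3 - <<'E'
from h import *; from k import *
R=Rd(20);p=np.array([421,-287.5,195])+R@[0,3*69,3*80];save(p,R);print(p,env.state()['ee_pos'])
print(row(p,R,[628.4,79.8,145],Rd(-4.25)))
E
```

```text
[575.72805932 -10.8987931  195.        ] [576.02067456  -7.5595021  192.30147694]
[0.5    0.6721 0.8052 0.0674 0.     0.    ]
```

send_rows --commands '[[[0.1,0.336,0.4,0.03,0,0],[0.2,0.6721,0.8052,0.0674,0,0],[0.5,0.6721,0.8052,0.0674,0,0],[0.5,0.6721,0.8052,0.0674,0,0],[0.5,0.6721,0.8052,0.0674,0,0],[0.5,0.6721,0.8052,0.0674,0,0],[0.5,0.6721,0.8052,0.0674,0,0],[0.5,0.6721,0.8052,0.0674,0,0]]]'

```text
time_s: 7.02
ee_pos: [628.6, 79.6, 145.6]
ee_rot: [4.0, 89.9, -0.3]
force: [0.3, -0.5, -6.6]
gripper_width: 31.9
```

```bash
python3 - <<'E'
from h import *; from k import *
apply([0.5, 0.6721, 0.8052, 0.0674, 0, 0]);print(load()[0])
s=env.state();R=Rs(s['ee_rot']);print(s['ee_pos'],np.degrees(np.arctan2(R[1,2],R[0,2])),s['force'])
for n in('scene','top'):
    p,d=env.grab_frame(n);np.save(n+'2_p.npy',p);np.save(n+'2_d.npy',d)
    b=(200,40,440,260) if n=='scene' else (90,90,330,290)
    cv2.imwrite(f'pics/{n}2.png',cv2.cvtColor(cv2.resize(p[b[1]:b[3],b[0]:b[2]],None,fx=2.5,fy=2.5),cv2.COLOR_RGB2BGR))
E
```

```text
[628.40493531  79.79740988 145.        ]
[628.55325773  79.55634783 145.62129746] -4.276496451857987 [ 0.33493418 -0.47352482 -6.61812746]
```

View pics/scene2.png

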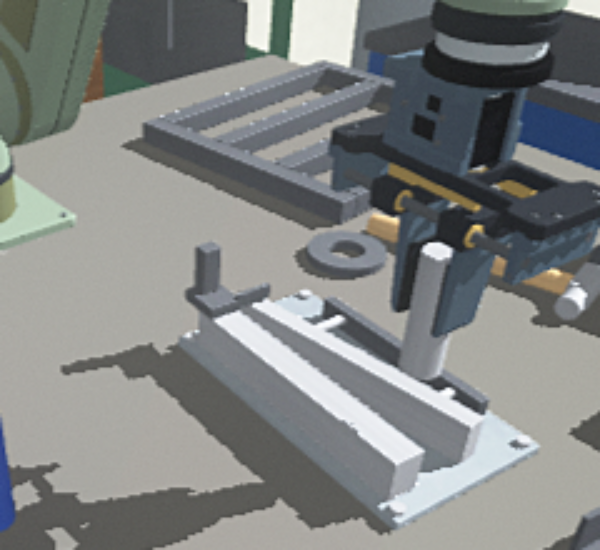

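View pics/top2.png

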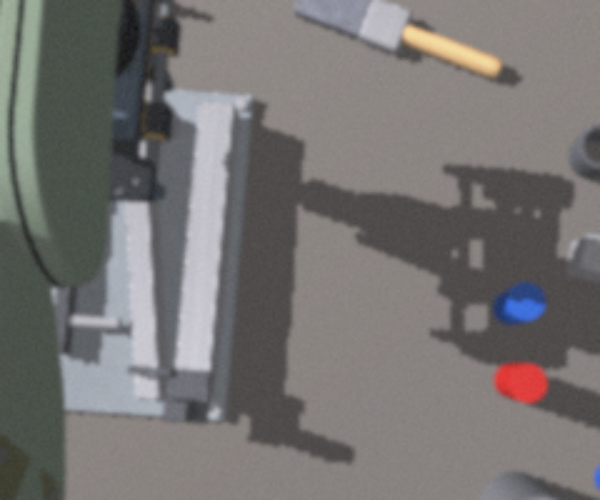

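The bar hangs upright in the fingers (scene crop: top 435,250, foot about 425,370). I'll measure its axis from the depth before lowering it.

```bash
python3 - <<'E'
from h import *
from scipy.optimize import least_squares
d=np.load('scene2_d.npy');P=cloud('scene',d)
m=(np.hypot(P[...,0]-628,P[...,1]-80)<24)&(P[...,2]>95)&(P[...,2]<203)
v,u=np.where(m)
for a,b in((98,115),(115,135),(170,190)):
    mm=m&(P[...,2]>a)&(P[...,2]<b);q=P[mm]
    if len(q)<10: print(a,len(q));continue
    f=lambda c:np.hypot(q[:,0]-c[0],q[:,1]-c[1])-16
    r=least_squares(f,[628,80],loss='soft_l1');print(a,len(q),r.x.round(1),np.abs(f(r.x)).mean().round(2))
print(P[m][:,2].max(),P[m][:,2].min())
E
```

```text
98 111 [627.9  79.7] 0.62
115 161 [627.9  79.7] 0.6
170 159 [626.1  79.1] 1.57
202.991177656525 99.92599877869236
```

send_rows --commands '[[[0.3,0,0,0,0,0],[0.6,0,0,0,0,0],[0.8,0,0,0,0,0],[0.85,0,0,0,0,0],[0.85,0,0,0,0,0],[0.85,0,0,0,0,0]]]'

```text
time_s: 7.88
ee_pos: [629.3, 79.9, 61.2]
ee_rot: [8.7, 89.9, 4.4]
force: [0.3, 0.1, -6.4]
gripper_width: 31.4
```

send_rows --commands '[[[0.015,0,0,0,0,0],[0.015,0,0,0,0,0],[0.015,0,0,0,0,0]]]'

```text
time_s: 8.25
ee_pos: [628.5, 79.8, 58.6]
ee_rot: [-8.4, 90.0, -12.7]
force: [-0.5, -0.3, -6.1]
gripper_width: 31.8
```

send_rows --commands '[[[0.008,0,0,0,0,0],[0.008,0,0,0,0,0],[0.008,0,0,0,0,0]]]'

```text
time_s: 8.62
ee_pos: [628.4, 79.8, 57.6]
ee_rot: [-96.3, 90.0, -100.6]
force: [0.8, 0.3, -6.8]
gripper_width: 31.6
```

send_rows --commands '[[[0.008,0,0,0,0,0],[0.008,0,0,0,0,0],[0.008,0,0,0,0,0]]]'

```text
time_s: 9.0
ee_pos: [628.5, 79.8, 57.0]
ee_rot: [-1.2, 90.0, -5.4]
force: [-0.7, -0.4, -5.3]
gripper_width: 31.5
```

send_rows --commands '[[[0.005,0,0,0,0,0],[0.005,0,0,0,0,0],[0.005,0,0,0,0,0]]]'

```text
time_s: 9.38
ee_pos: [628.6, 79.8, 57.0]
ee_rot: [5.6, 90.0, 1.4]
force: [-1.6, -0.1, 1.1]
gripper_width: 31.7
```

send_rows --commands '[[[0,0,0,0,0,0],[0,0,0,0,0,0],[0,0,0,0,0,0]]]' --jaw 1 --force 4

```text
time_s: 9.75
ee_pos: [628.6, 79.9, 57.0]
ee_rot: [9.5, 90.0, 5.2]
force: [-2.3, 0.1, 4.1]
gripper_width: 32.1
```

send_rows --commands '[[[-0.005,0,-0.05,0,0,0],[-0.005,-0.01,-0.12,0,0,0],[-0.005,-0.02,-0.2,0,0,0],[-0.005,-0.03,-0.3,0,0,0],[-0.005,-0.03,-0.4,0,0,0],[-0.005,-0.03,-0.5,0,0,0],[-0.005,-0.03,-0.57,0,0,0],[-0.005,-0.03,-0.6,0,0,0],[-0.005,-0.03,-0.6,0,0,0]]]'

```text
time_s: 10.88
ee_pos: [570.5, 81.5, 59.5]
ee_rot: [9.1, 89.6, 4.8]
force: [-1.6, 0.2, 12.4]
gripper_width: 61.2
```

```bash
python3 - <<'E'
from h import *; from k import *
s=env.state();print(s['ee_pos'],s['force'],s['torque'])
gx=np.array([-np.cos(np.radians(4.25)),np.sin(np.radians(4.25))]);gy=np.array([-gx[1],gx[0]])
r=s['ee_pos'][:2]-[532.2,66.9];print('gauge',r@gx,r@gy)
for n in('scene',):
    p,d=env.grab_frame(n);np.save(n+'3_p.npy',p);np.save(n+'3_d.npy',d)
    b=(250,80,430,260)
    cv2.imwrite(f'pics/{n}3.png',cv2.cvtColor(cv2.resize(p[b[1]:b[3],b[0]:b[2]],None,fx=3.3,fy=3.3),cv2.COLOR_RGB2BGR))
E
```

```text
[570.53140369  81.53172535  59.5474482 ] [-1.55393949  0.16940265 12.35522304] [-0.10910352 -0.42608185 -0.0107814 ]
gauge -37.141664350942484 -17.43217326733063
```

View pics/scene3.png

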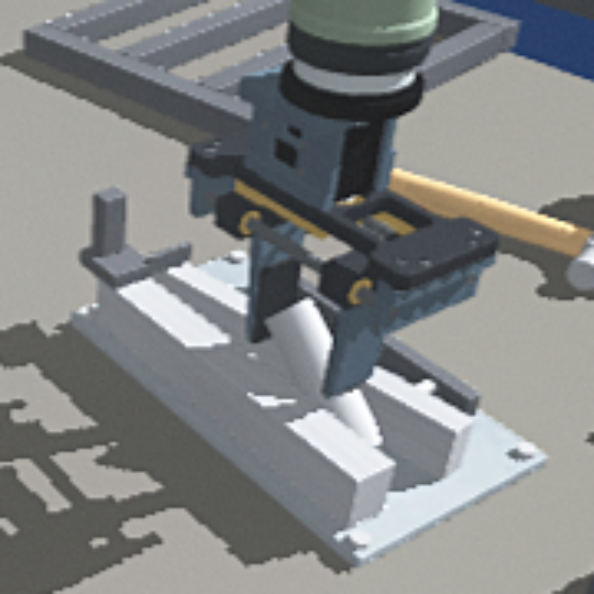

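The bar has tilted: its top leans towards the narrow end, and the fingers are forced open to 61 mm because the grip was too weak. I'll back up towards the mouth with a firmer grip, so the pads stand it up again.

send_rows --commands '[[[-0.02,0,0.08,0,0,0],[-0.02,0,0.16,0,0,0],[-0.02,0,0.2,0,0,0],[-0.02,0,0.2,0,0,0]]]' --jaw 1 --force 8

```text
time_s: 11.42
ee_pos: [584.6, 79.8, 59.5]
ee_rot: [-173.7, 89.6, -178.0]
force: [-8.2, -0.9, 11.0]
gripper_width: 62.0
```

```bash
cat > look.py <<'E'
import sys
from h import *; from k import *
i=sys.argv[1]
s=env.state();print(s['ee_pos'].round(2),s['force'].round(1),s['gripper_width'])
gx=np.array([-np.cos(np.radians(4.25)),np.sin(np.radians(4.25))]);gy=np.array([-gx[1],gx[0]])
r=s['ee_pos'][:2]-[532.2,66.9];print('gauge tcp',(r@gx).round(2),(r@gy).round(2))
p,d=env.grab_frame('scene');np.save(f'scene{i}_p.npy',p);np.save(f'scene{i}_d.npy',d)
b=(250,80,430,260)
cv2.imwrite(f'pics/scene{i}.png',cv2.cvtColor(cv2.resize(p[b[1]:b[3],b[0]:b[2]],None,fx=3.3,fy=3.3),cv2.COLOR_RGB2BGR))
E
python3 look.py 4
```

```text
[584.6   79.77  59.48] [-8.2 -0.9 11. ] 61.97192644992796
gauge tcp -51.3 -16.72
```

View pics/scene4.png

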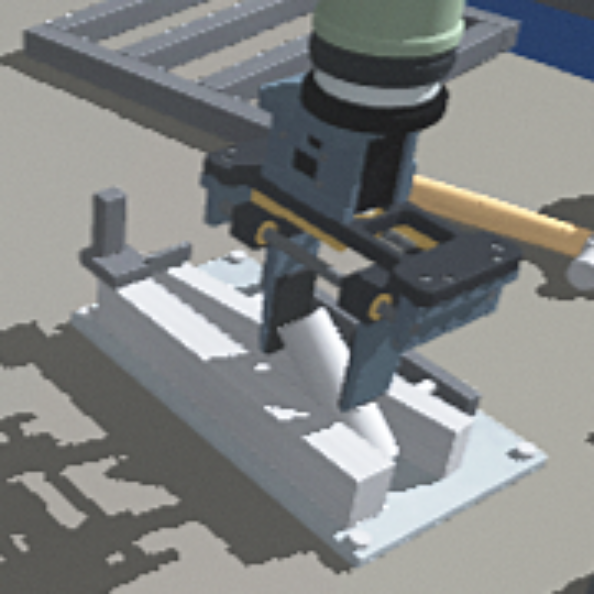

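send_rows --commands '[[[-0.02,0,0,0,0,0],[-0.03,0,0,0,0,0],[-0.04,0,0,0,0,0],[-0.04,0,0,0,0,0]]]' --jaw 1 --force 20

```text
time_s: 11.98
ee_pos: [587.2, 79.8, 63.8]
ee_rot: [-170.3, 89.9, -174.5]
force: [-4.5, -0.6, 8.6]
gripper_width: 55.4
```

```bash
python3 look.py 5
```

```text
[587.22  79.76  63.78] [-4.5 -0.6  8.6] 55.44928236122169
gauge tcp -53.91 -16.9
```

View pics/scene5.png

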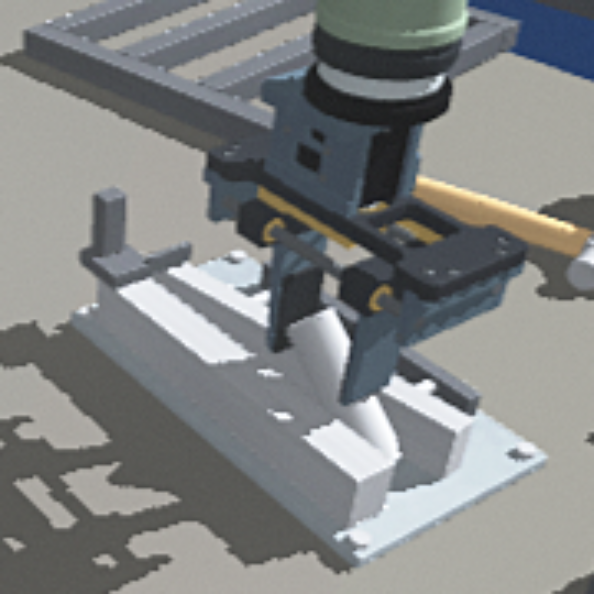

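send_rows --commands '[[[0,0,0,0,0,0],[0,0,0,0,0,0],[0,0,0,0,0,0],[0,0,0,0,0,0]]]' --jaw 1 --force 40

```text
time_s: 12.52
ee_pos: [587.8, 79.8, 64.7]
ee_rot: [8.1, 90.0, 3.8]
force: [-4.8, -1.7, 12.7]
gripper_width: 53.5
```

send_rows --commands '[[[-0.02,0,0.02,0,0,0],[-0.04,0,0.04,0,0,0],[-0.06,0,0.06,0,0,0],[-0.08,0,0.08,0,0,0],[-0.08,0,0.08,0,0,0]]]'

```text
time_s: 13.15
ee_pos: [594.8, 79.1, 73.6]
ee_rot: [-168.1, 89.9, -172.3]
force: [-7.8, -0.4, 19.1]
gripper_width: 45.4
```

```bash
python3 look.py 6
```

```text
[594.84  79.09  73.58] [-7.8 -0.4 19.1] 45.406852272869045
gauge tcp -61.56 -16.8
```

View pics/scene6.png

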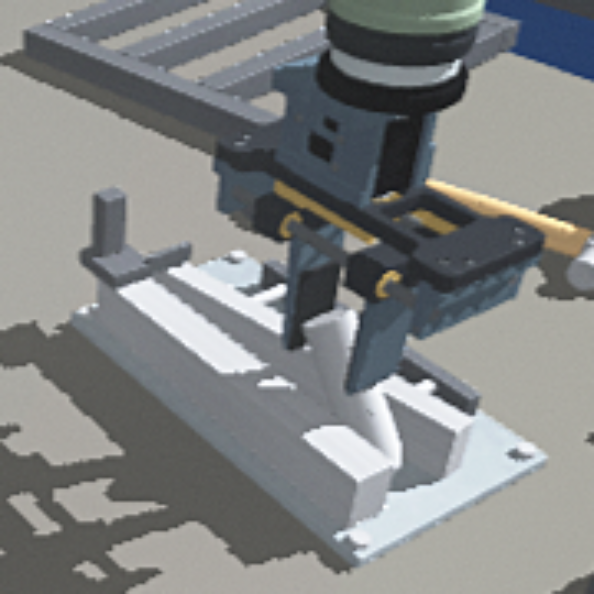

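send_rows --commands '[[[-0.02,0,0.03,0,0,0],[-0.04,0,0.06,0,0,0],[-0.05,0,0.08,0,0,0],[-0.05,0,0.08,0,0,0],[-0.05,0,0.08,0,0,0]]]'

```text
time_s: 13.82
ee_pos: [601.9, 78.4, 79.2]
ee_rot: [-170.5, 89.8, -174.8]
force: [-10.5, -1.0, 23.2]
gripper_width: 41.2
```

```bash
python3 look.py 7
```

```text
[601.89  78.42  79.23] [-10.5  -1.   23.2] 41.16829920091649
gauge tcp -68.65 -16.66
```

View pics/scene7.png

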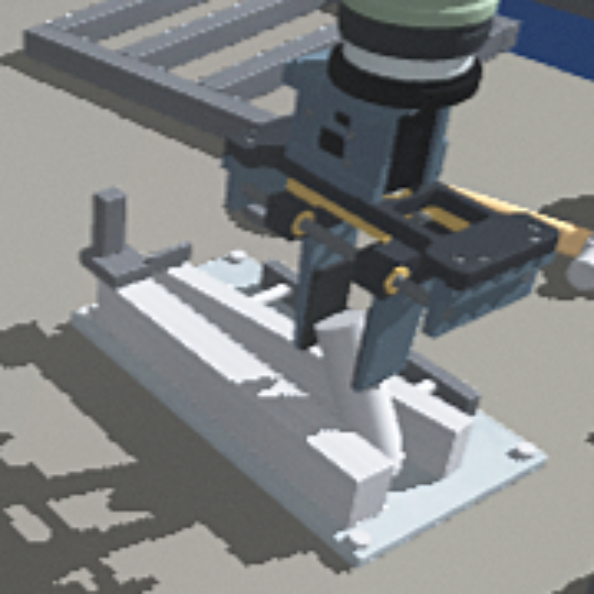

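send_rows --commands '[[[-0.03,0,0.01,0,0,0],[-0.06,0,0.02,0,0,0],[-0.09,0,0.03,0,0,0],[-0.12,0,0.03,0,0,0],[-0.12,0,0.03,0,0,0]]]'

```text
time_s: 14.5
ee_pos: [607.2, 78.3, 87.4]
ee_rot: [-152.4, 90.0, -156.7]
force: [2.5, -0.7, -1.8]
gripper_width: 35.5
```

```bash
python3 look.py 8
```

```text
[607.17  78.31  87.39] [ 2.5 -0.7 -1.8] 35.45194851130391
gauge tcp -73.92 -16.93
```

View pics/scene8.png

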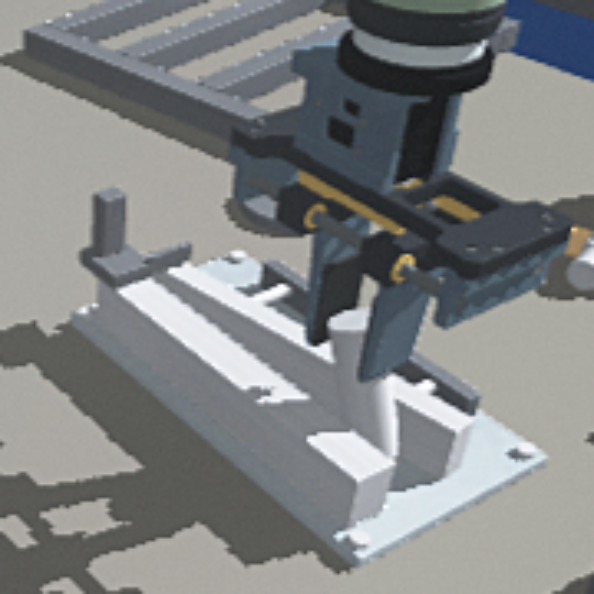

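send_rows --commands '[[[0,0,0.03,0,0,0],[0,0,0.06,0,0,0],[0,0,0.08,0,0,0],[0,0,0.08,0,0,0]]]'

```text
time_s: 15.05
ee_pos: [614.9, 77.8, 89.1]
ee_rot: [-174.9, 90.0, -179.2]
force: [-2.1, -0.5, 7.2]
gripper_width: 33.5
```

```bash
python3 look.py 9
```

```text
[614.89  77.76  89.13] [-2.1 -0.5  7.2] 33.45182103488178
gauge tcp -81.66 -16.96
```

View pics/scene9.png

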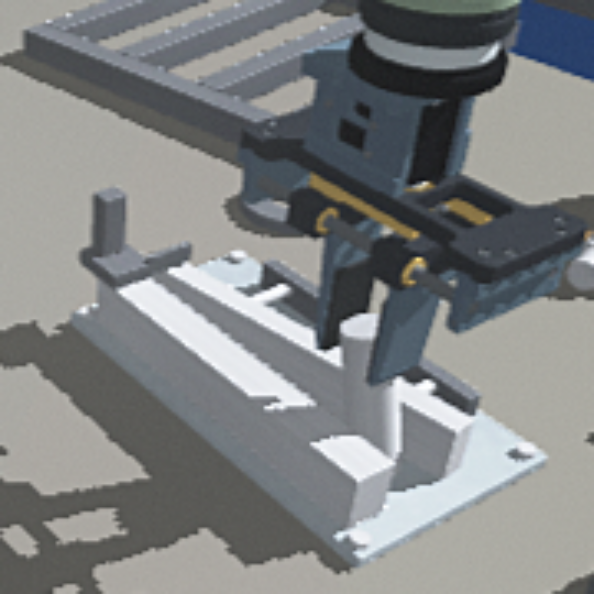

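send_rows --commands '[[[0,0,0.03,0,0,0],[0,0,0.06,0,0,0],[0,0,0.08,0,0,0],[0,0,0.08,0,0,0]]]'

```text
time_s: 15.6
ee_pos: [623.0, 77.5, 89.6]
ee_rot: [121.2, 90.0, 116.9]
force: [-3.3, -0.3, 10.2]
gripper_width: 32.6
```

```bash
cat > ax.py <<'E'
import sys
from h import *
from scipy.optimize import least_squares
def axis(d,c0,zl=14,zh=112,n='scene',rad=30):
    P=cloud(n,d);m=(np.hypot(P[...,0]-c0[0],P[...,1]-c0[1])<rad)&(P[...,2]>zl)&(P[...,2]<zh)
    q=P[m]
    for it in range(4):
        f=lambda c:np.hypot(q[:,0]-c[0]-c[2]*(q[:,2]-60),q[:,1]-c[1]-c[3]*(q[:,2]-60))-16
        r=least_squares(f,[c0[0],c0[1],0,0] if it==0 else r.x,loss='soft_l1');q=q[np.abs(f(r.x))<(8,4,3,2)[it]]
    print('axis@60',r.x[:2].round(1),'tilt deg',np.degrees(r.x[2:]).round(1),'n',len(q),'zmin/max',q[:,2].min().round(1),q[:,2].max().round(1))
    return r.x
if __name__=='__main__':
    axis(np.load(f'scene{sys.argv[1]}_d.npy'),(float(sys.argv[2]),float(sys.argv[3])),float(sys.argv[4]),float(sys.argv[5]))
E
python3 look.py 10; python3 ax.py 10 620 78 50 85;python3 ax.py 9 620 78 50 85
```

```text
[622.96  77.48  89.6 ] [-3.3 -0.3 10.2] 32.56826139473009
gauge tcp -89.73 -17.27
axis@60 [627.3  80.6] tilt deg [-6.6 -2.2] n 214 zmin/max 50.3 84.7
axis@60 [623.3  80.8] tilt deg [-13.   -3.7] n 255 zmin/max 50.0 84.8
```

View pics/scene10.png

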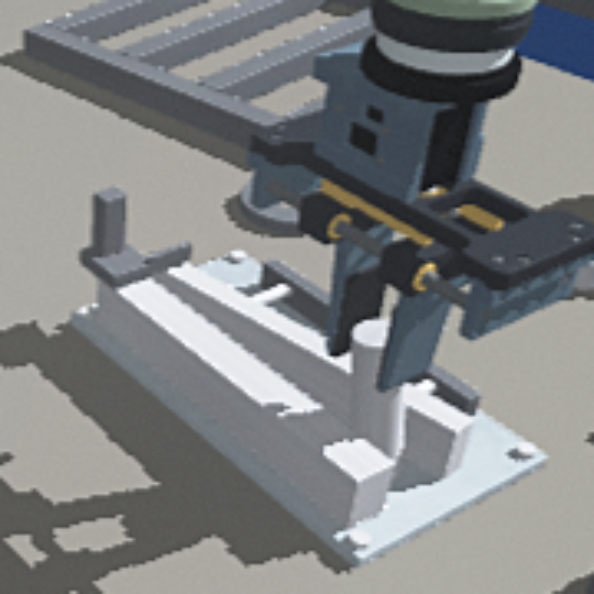

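send_rows --commands '[[[0,0,0.03,0,0,0],[0,0,0.06,0,0,0],[0,0,0.08,0,0,0],[-0.02,0,0.08,0,0,0],[-0.06,0,0.08,0,0,0],[-0.06,0,0.08,0,0,0]]]'

```text
time_s: 16.4
ee_pos: [631.2, 76.5, 93.2]
ee_rot: [-154.8, 90.0, -159.1]
force: [-0.4, 0.3, -6.1]
gripper_width: 31.3
```

```bash
python3 look.py 11; python3 ax.py 11 630 78 50 88
```

```text
[631.2   76.54  93.22] [-0.4  0.3 -6.1] 31.296415943465405
gauge tcp -98.01 -16.95
axis@60 [633.3  80.5] tilt deg [-3.  -3.8] n 231 zmin/max 50.2 87.9
```

send_rows --commands '[[[0.015,0,0,0,0,0],[0.025,0,0,0,0,0],[0.025,0,0,0,0,0]]]'

```text
time_s: 16.82
ee_pos: [631.0, 76.6, 91.1]
ee_rot: [-160.6, 90.0, -164.9]
force: [-1.3, 0.5, -6.4]
gripper_width: 31.5
```

send_rows --commands '[[[0.01,0,0,0,0,0],[0.015,0,0,0,0,0],[0.015,0,0,0,0,0]]]'

```text
time_s: 17.2
ee_pos: [631.2, 76.6, 89.8]
ee_rot: [-89.2, 90.0, -93.4]
force: [-0.3, 0.1, -6.0]
gripper_width: 31.5
```

```bash
python3 look.py 12; python3 ax.py 12 630 78 15 88; python3 - <<'E'
from ax import *
axis(np.load('scene0_d.npy'),(421,-287.5),5,98)
axis(np.load('scene2_d.npy'),(628,80),100,150)
E
```

```text
[631.15  76.57  89.83] [-0.3  0.1 -6. ] 31.52933120478297
gauge tcp -97.96 -16.98
axis@60 [633.2  80.4] tilt deg [-3.7 -3.6] n 323 zmin/max 16.1 87.6
axis@60 [ 419.9 -287.5] tilt deg [ 0.1 -0.1] n 649 zmin/max 5.1 97.9
axis@60 [628.   79.4] tilt deg [-0.1  0.2] n 352 zmin/max 100.0 149.8
```

View pics/scene12.png

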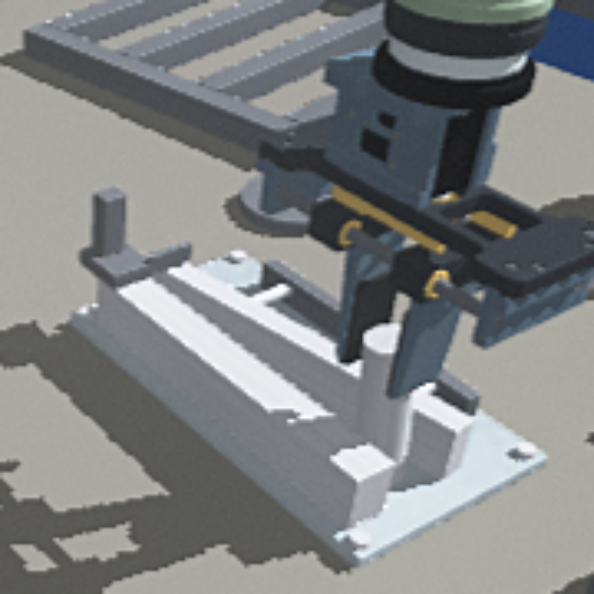

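send_rows --commands '[[[0.01,0,0,0,0,0],[0.015,0,0,0,0,0],[0.015,0,0,0,0,0]]]'

```text
time_s: 17.62
ee_pos: [631.4, 76.7, 89.1]
ee_rot: [12.9, 89.9, 8.6]
force: [-0.2, 0.6, -1.0]
gripper_width: 31.2
```

send_rows --commands '[[[0.01,0,0,0,0,0],[0.01,0,0,0,0,0],[0.01,0,0,0,0,0]]]'

```text
time_s: 18.0
ee_pos: [631.7, 76.8, 88.9]
ee_rot: [15.8, 89.9, 11.5]
force: [-2.3, 0.8, 5.6]
gripper_width: 31.1
```

send_rows --commands '[[[0,0,0,0,0,0],[0,0,0,0,0,0],[0,0,0,0,0,0],[0,0,0,0,0,0]]]' --jaw -0.1

```text
time_s: 18.5
ee_pos: [631.1, 76.5, 87.2]
ee_rot: [-131.8, 90.0, -136.1]
force: [0.4, 0.4, -0.5]
gripper_width: 49.8
```

```bash
python3 look.py 13; python3 ax.py 13 634 79 15 88
```

```text
[631.14  76.48  87.15] [ 0.4  0.4 -0.5] 49.81165980713789
gauge tcp -97.96 -16.88
axis@60 [636.7  83.7] tilt deg [-0.  -0.2] n 313 zmin/max 16.2 87.9
```

View pics/scene13.png

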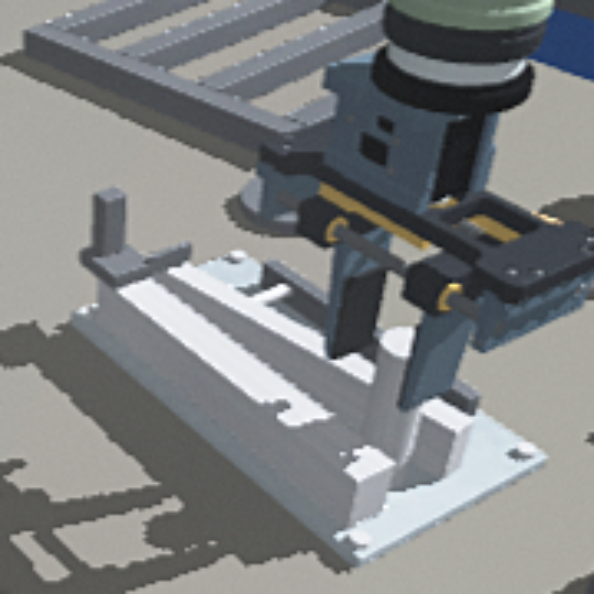

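send_rows --commands '[[[0,0.04,0.025,0,0,0],[0,0.075,0.05,0,0,0],[0,0.075,0.05,0,0,0],[0.15,0.075,0.05,0,0,0],[0.3,0.075,0.05,0,0,0],[0.33,0.075,0.05,0,0,0],[0.33,0.075,0.05,0,0,0]]]'

```text
time_s: 19.42
ee_pos: [636.5, 83.6, 53.7]
ee_rot: [-164.1, 89.9, -168.3]
force: [-0.5, -0.3, 0.4]
gripper_width: 49.9
```

send_rows --commands '[[[0,0,0,0,0,0],[0,0,0,0,0,0],[0,0,0,0,0,0],[0,0,0,0,0,0]]]' --jaw 1 --force 25

```text
time_s: 19.92
ee_pos: [637.2, 83.7, 54.9]
ee_rot: [4.2, 89.9, -0.1]
force: [0.7, -0.6, 2.1]
gripper_width: 31.7
```

send_rows --commands '[[[-0.01,0,0,0,0,0],[-0.02,0,0,0,0,0],[-0.02,0,0,0,0,0]]]'

```text
time_s: 20.3
ee_pos: [635.5, 83.6, 55.2]
ee_rot: [-167.7, 89.8, -172.0]
force: [0.5, 0.2, -7.1]
gripper_width: 31.7
```

```bash
python3 look.py 14; python3 ax.py 14 636.7 83.7 16 56
```

```text
[635.51  83.57  55.18] [ 0.5  0.2 -7.1] 31.725268015945044
gauge tcp -101.79 -24.28
axis@60 [632.5  79.8] tilt deg [-11.  -19.6] n 105 zmin/max 16.3 55.9
```

send_rows --commands '[[[0,-0.03,-0.03,0,0,0],[0,-0.063,-0.1,0,0,0],[0,-0.066,-0.2,0,0,0],[0,-0.066,-0.3,0,0,0],[0,-0.066,-0.4,0,0,0],[0,-0.066,-0.5,0,0,0],[0,-0.066,-0.6,0,0,0],[0,-0.066,-0.65,0,0,0],[0,-0.066,-0.67,0,0,0],[0,-0.066,-0.67,0,0,0]]]'

```text
time_s: 21.6
ee_pos: [569.6, 82.1, 56.4]
ee_rot: [-2.4, 90.0, -6.7]
force: [0.8, 0.3, -6.3]
gripper_width: 31.7
```

```bash
python3 look.py 15
```

```text
[569.64  82.09  56.43] [ 0.8  0.3 -6.3] 31.734855059252247
gauge tcp -36.21 -17.92
```

View pics/scene15.png

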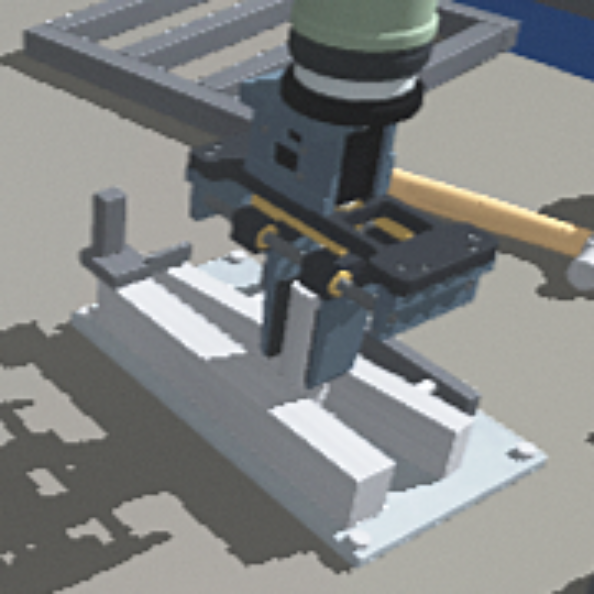

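send_rows --commands '[[[0,-0.003,-0.03,0,0,0],[0,-0.005,-0.06,0,0,0],[0,-0.006,-0.08,0,0,0],[0,-0.006,-0.08,0,0,0]]]'

```text
time_s: 22.15
ee_pos: [561.2, 82.1, 56.3]
ee_rot: [-167.0, 90.0, -171.3]
force: [-0.7, 0.2, -6.2]
gripper_width: 31.8
```

send_rows --commands '[[[0.008,0,0,0,0,0],[0.012,0,0,0,0,0],[0.012,0,0,0,0,0]]]'

```text
time_s: 22.52
ee_pos: [561.4, 82.1, 55.1]
ee_rot: [-102.1, 90.0, -106.4]
force: [1.0, 0.6, -6.8]
gripper_width: 31.7
```

send_rows --commands '[[[0.005,0,0,0,0,0],[0.006,0,0,0,0,0],[0.006,0,0,0,0,0]]]'

```text
time_s: 22.9
ee_pos: [561.5, 82.1, 54.9]
ee_rot: [-0.1, 90.0, -4.3]
force: [-0.9, 0.7, -2.4]
gripper_width: 31.6
```

send_rows --commands '[[[0,0,-0.02,0,0,0],[0,0,-0.04,0,0,0],[0,0,-0.05,0,0,0],[0,0,-0.05,0,0,0]]]'

```text
time_s: 23.4
ee_pos: [556.9, 82.5, 54.9]
ee_rot: [5.4, 89.9, 1.2]
force: [1.3, 0.3, -2.5]
gripper_width: 31.8
```

send_rows --commands '[[[0,0,-0.01,0,0,0],[0,0,-0.02,0,0,0],[0,0,-0.02,0,0,0]]]'

```text
time_s: 23.78
ee_pos: [554.9, 82.6, 54.9]
ee_rot: [5.0, 89.9, 0.7]
force: [2.1, -0.1, -1.5]
gripper_width: 31.5
```

send_rows --commands '[[[0,0,-0.01,0,0,0],[0,0,-0.02,0,0,0],[0,0,-0.02,0,0,0]]]'

```text
time_s: 24.15
ee_pos: [552.8, 82.8, 54.9]
ee_rot: [4.9, 89.9, 0.7]
force: [2.5, 0.7, -0.5]
gripper_width: 31.4
```

send_rows --commands '[[[0,0,-0.01,0,0,0],[0,0,-0.02,0,0,0],[0,0,-0.02,0,0,0]]]'

```text
time_s: 24.52
ee_pos: [550.8, 82.9, 54.9]
ee_rot: [6.3, 89.9, 2.0]
force: [2.9, -0.6, 0.3]
gripper_width: 31.5
```

send_rows --commands '[[[-0.003,0,-0.01,0,0,0],[-0.003,0,-0.02,0,0,0],[-0.003,0,-0.02,0,0,0]]]'

```text
time_s: 24.9
ee_pos: [548.3, 83.1, 54.9]
ee_rot: [-154.6, 90.0, -158.9]
force: [4.7, -0.0, 1.5]
gripper_width: 32.0
```

send_rows --commands '[[[0,0,-0.01,0,0,0],[0,0,-0.02,0,0,0],[0,0,-0.02,0,0,0]]]'

```text
time_s: 25.28
ee_pos: [546.3, 83.2, 54.8]
ee_rot: [-157.1, 90.0, -161.4]
force: [5.0, -0.8, -0.3]
gripper_width: 31.9
```

send_rows --commands '[[[0,0,-0.005,0,0,0],[0,0,-0.01,0,0,0],[0,0,-0.01,0,0,0]]]'

```text
time_s: 25.65
ee_pos: [545.4, 83.3, 54.8]
ee_rot: [-120.1, 90.0, -124.4]
force: [4.2, -0.4, 0.1]
gripper_width: 31.8
```

```bash
python3 look.py 16;python3 -c "
from workcell import env;print(env.state()['torque'])"
```

```text
[545.39  83.28  54.85] [ 4.2 -0.4  0.1] 31.75009188979824
gauge tcp -11.94 -17.31
[-0.00913918 -1.03234902 -0.01389748]
```

View pics/scene16.png

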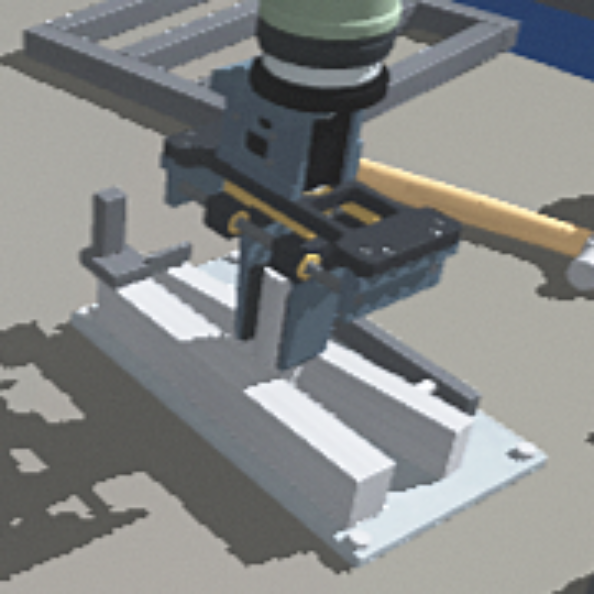

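send_rows --commands '[[[0,0,-0.005,0,0,0],[0,0,-0.01,0,0,0],[0,0,-0.01,0,0,0]]]'

```text
time_s: 26.08
ee_pos: [544.5, 83.3, 54.8]
ee_rot: [-27.2, 90.0, -31.5]
force: [4.3, -0.4, 0.6]
gripper_width: 31.8
```

send_rows --commands '[[[0,0,-0.005,0,0,0],[0,0,-0.01,0,0,0],[0,0,-0.01,0,0,0]]]'

```text
time_s: 26.45
ee_pos: [544.2, 83.3, 54.9]
ee_rot: [-0.9, 89.9, -5.2]
force: [6.6, -0.1, -2.6]
gripper_width: 31.8
```

Now it resists (0.3 mm of travel for 1 mm commanded). I go on in small steps.

send_rows --commands '[[[0,0,-0.004,0,0,0],[0,0,-0.006,0,0,0],[0,0,-0.006,0,0,0]]]'

```text
time_s: 26.82
ee_pos: [544.1, 83.3, 54.9]
ee_rot: [0.2, 89.8, -4.1]
force: [6.6, -0.7, -1.5]
gripper_width: 31.7
```

```bash
python3 look.py 17;python3 -c "
from workcell import env;print(env.state()['torque'])"
```

```text
[544.09  83.34  54.91] [ 6.6 -0.7 -1.5] 31.714141509523806
gauge tcp -10.64 -17.28
[-0.09477175 -1.63190866 -0.02286364]
```

send_rows --commands '[[[0,0,-0.005,0,0,0],[0,0,-0.01,0,0,0],[0,0,-0.01,0,0,0]]]'

```text
time_s: 27.25
ee_pos: [543.8, 83.3, 54.9]
ee_rot: [0.6, 89.8, -3.6]
force: [7.9, -1.1, -4.0]
gripper_width: 31.8
```

send_rows --commands '[[[0,0,-0.004,0,0,0],[0,0,-0.008,0,0,0],[0,0,-0.008,0,0,0]]]'

```text
time_s: 27.62
ee_pos: [543.7, 83.4, 55.0]
ee_rot: [1.2, 89.7, -3.1]
force: [9.3, -1.4, -5.3]
gripper_width: 31.8
```

send_rows --commands '[[[0,0,-0.004,0,0,0],[0,0,-0.007,0,0,0],[0,0,-0.007,0,0,0],[0,0,-0.007,0,0,0]]]'

```text
time_s: 28.12
ee_pos: [543.6, 83.4, 55.0]
ee_rot: [1.3, 89.6, -2.9]
force: [10.7, -1.6, -5.7]
gripper_width: 31.7
```

```bash
python3 look.py 18;python3 -c "
from workcell import env;print(env.state()['torque'])"
```

```text
[543.58  83.39  54.98] [10.7 -1.6 -5.7] 31.746074846741543
gauge tcp -10.13 -17.29
[-2.78878131e-01 -2.35661650e+00  1.03663819e-03]
```

View pics/scene18.png

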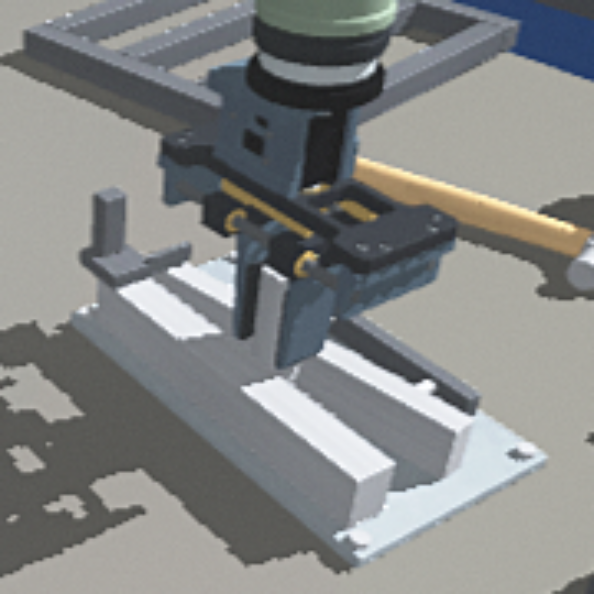

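send_rows --commands '[[[0,0,0,0,0,0],[0,0,0,0,0,0],[0,0,0,0,0,0],[0,0,0,0,0,0]]]' --jaw -0.3

```text
time_s: 28.68
ee_pos: [539.3, 83.6, 54.5]
ee_rot: [-167.9, 89.9, -172.2]
force: [-0.3, 0.8, 0.2]
gripper_width: 59.5
```

```bash
python3 look.py 19;python3 ax.py 19 544 82 55 108; python3 - <<'E'
from ax import *
P=cloud('scene',np.load('scene19_d.npy'));m=(np.hypot(P[...,0]-544,P[...,1]-82)<14)&(P[...,2]>95)&(P[...,2]<120);print('top z',np.percentile(P[m][:,2],[50,90]))
E
```

```text
[539.32  83.59  54.52] [-0.3  0.8  0.2] 59.46166272126888
gauge tcp -5.86 -17.17
axis@60 [543.   83.4] tilt deg [-0.5 -0.2] n 232 zmin/max 55.3 107.9
top z [111.01904628 112.19144367]
```

View pics/scene19.png

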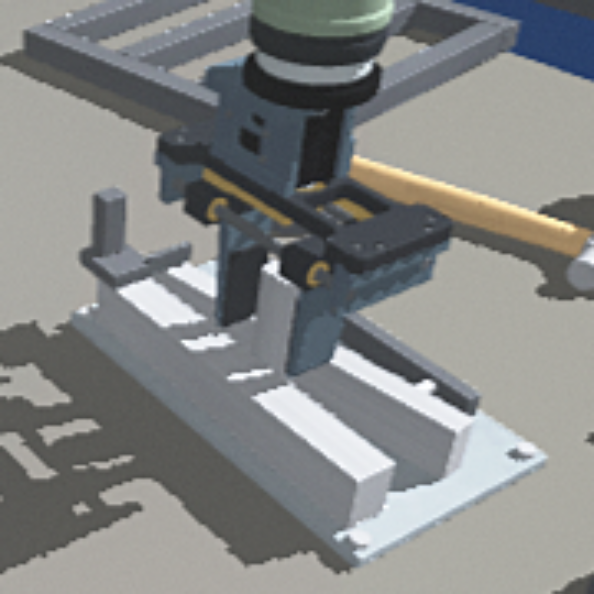

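send_rows --commands '[[[-0.15,0,0,0,0,0],[-0.4,0,0,0,0,0],[-0.75,0,0,0,0,0],[-0.78,0,0,0,0,0],[-0.78,-0.05,-0.2,0,0,0],[-0.78,-0.15,-0.65,0,0,0],[-0.78,-0.15,-0.65,0,0,0]]]'

```text
time_s: 29.6
ee_pos: [470.4, 73.0, 132.2]
ee_rot: [-167.2, 89.7, -171.5]
force: [0.3, -0.6, 0.7]
gripper_width: 59.0
```

send_rows --commands '[[[0,-0.1,-0.4,0,0,0],[0,-0.175,-0.775,0,0,0],[0,-0.175,-0.775,0,0,0],[0,-0.175,-0.775,0,0,0]]]'

```text
time_s: 30.1
ee_pos: [397.3, 62.0, 133.2]
ee_rot: [9.8, 89.9, 5.5]
force: [0.9, 0.4, 0.3]
gripper_width: 59.5
```

```bash
python3 look.py 20; python3 ax.py 20 543 83 55 108; python3 - <<'E'
from ax import *
p,d=env.grab_frame('top');np.save('top20_d.npy',d)
cv2.imwrite('pics/top20.png',cv2.cvtColor(cv2.resize(p[90:290,70:270],None,fx=3,fy=3),cv2.COLOR_RGB2BGR))
P=cloud('top',d);m=(P[...,2]>104)&(P[...,2]<114)&(np.hypot(P[...,0]-543,P[...,1]-83)<25);q=P[m];print(len(q))
if len(q)>20: print(np.median(q,0),cv2.minEnclosingCircle(q[:,:2].astype(np.float32)))
E
```

```text
[397.31  62.04 133.24] [0.9 0.4 0.3] 59.46636861860377
gauge tcp 134.16 14.84
axis@60 [542.9  83.2] tilt deg [-0.5  0.1] n 321 zmin/max 55.2 107.9
200
[542.78576501  82.09793051 109.74050518] ((543.0287475585938, 82.66661834716797), 16.12237548828125)
```

View pics/scene20.png

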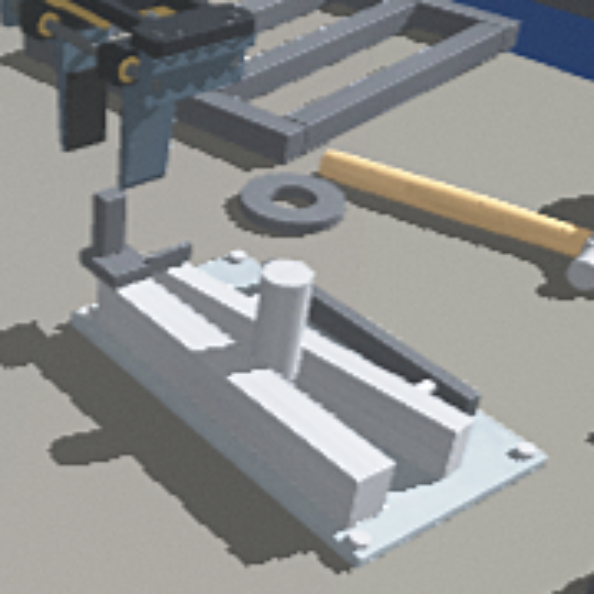

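View pics/top20.png

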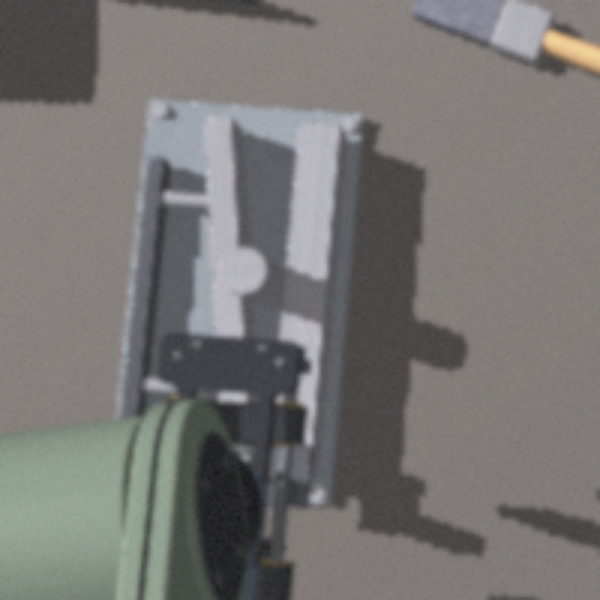

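The bar stands upright on its own at about (543, 83), and the open fingers are above the rider's grip. I descend over the grip and close.

send_rows --commands '[[[0.1,0,-0.02,0,0,0],[0.35,0,-0.02,0,0,0],[0.58,0,-0.02,0,0,0],[0.62,0,-0.02,0,0,0],[0.62,0,-0.02,0,0,0]]]'

```text
time_s: 30.82
ee_pos: [394.1, 62.0, 70.7]
ee_rot: [-162.4, 90.0, -166.7]
force: [0.5, 0.0, -0.3]
gripper_width: 59.1
```

send_rows --commands '[[[0,0,0,0,0,0],[0,0,0,0,0,0],[0,0,0,0,0,0],[0,0,0,0,0,0],[0,0,0,0,0,0],[0,0,0,0,0,0]]]' --jaw 1 --force 12

```text
time_s: 31.58
ee_pos: [394.0, 62.0, 71.0]
ee_rot: [-5.7, 90.0, -10.0]
force: [-0.3, 0.5, 1.1]
gripper_width: 15.9
```

```bash
python3 look.py 21
```

```text
[394.04  61.97  70.97] [-0.3  0.5  1.1] 15.923600281940265
gauge tcp 137.41 15.15
```

View pics/scene21.png

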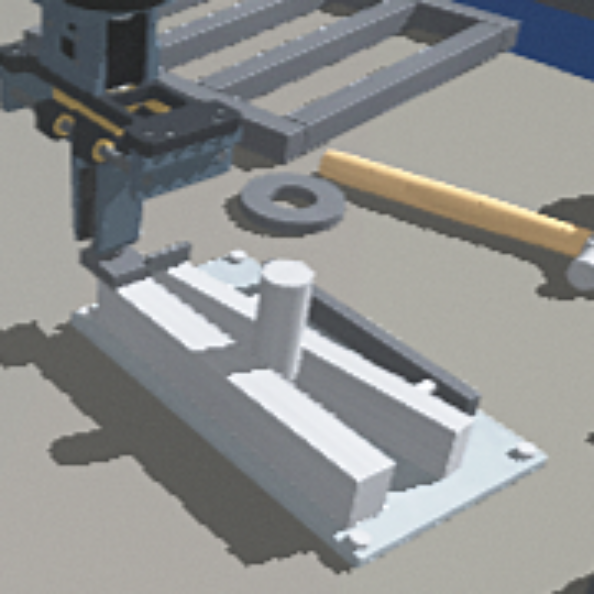

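send_rows --commands '[[[0,0,0.05,0,0,0],[0,0,0.12,0,0,0],[0,0,0.22,0,0,0],[0,0,0.34,0,0,0],[0,0,0.46,0,0,0],[0,0,0.58,0,0,0],[0,0,0.7,0,0,0],[0,0,0.8,0,0,0],[0,0,0.86,0,0,0],[0,0,0.9,0,0,0],[0,0,0.9,0,0,0],[0,0,0.9,0,0,0]]]'

```text
time_s: 33.12
ee_pos: [484.7, 55.2, 71.0]
ee_rot: [2.1, 89.9, -2.2]
force: [1.0, 0.3, 1.9]
gripper_width: 15.8
```

```bash
python3 look.py 22;python3 ax.py 22 543 83 70 108
```

```text
[484.74  55.24  70.95] [1.  0.3 1.9] 15.812090033505324
gauge tcp 46.46 15.15
axis@60 [542.9  83.4] tilt deg [-0.7 -0.3] n 227 zmin/max 70.0 107.8
```

View pics/scene22.png

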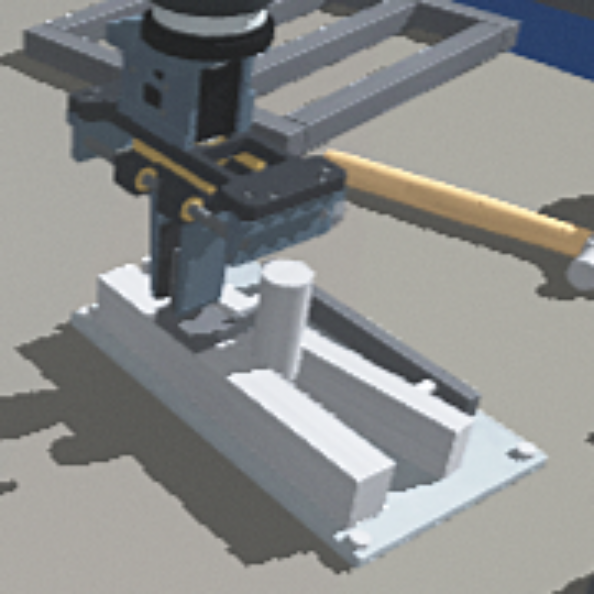

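send_rows --commands '[[[0,0,0.015,0,0,0],[0,0,0.03,0,0,0],[0,0,0.045,0,0,0],[0,0,0.055,0,0,0],[0,0,0.055,0,0,0],[0,0,0.055,0,0,0]]]'

```text
time_s: 33.92
ee_pos: [488.4, 55.0, 71.0]
ee_rot: [-176.9, 89.9, 178.9]
force: [-1.9, 1.1, 4.9]
gripper_width: 16.0
```

send_rows --commands '[[[0,0,0.004,0,0,0],[0,0,0.008,0,0,0],[0,0,0.008,0,0,0],[0,0,0.008,0,0,0]]]'

```text
time_s: 34.42
ee_pos: [489.1, 54.9, 71.0]
ee_rot: [-176.3, 89.9, 179.4]
force: [-1.8, 0.5, 5.0]
gripper_width: 15.9
```

```bash
python3 look.py 23;python3 ax.py 23 543 83 70 108; python3 - <<'E'
from ax import *
p=np.load('scene23_p.npy')
cv2.imwrite('pics/z23.png',cv2.cvtColor(cv2.resize(p[150:210,300:360],None,fx=10,fy=10,interpolation=cv2.INTER_CUBIC),cv2.COLOR_RGB2BGR))
E
```

```text
[489.11  54.88  70.98] [-1.8  0.5  5. ] 15.912206215540879
gauge tcp 42.08 15.18
axis@60 [542.9  82.9] tilt deg [-0.5  0.8] n 233 zmin/max 70.3 107.4
```

View pics/z23.png

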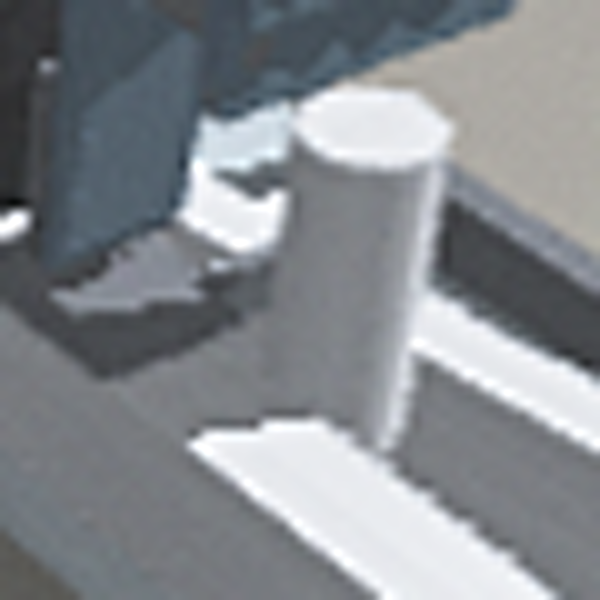

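send_rows --commands '[[[0,0,0.006,0,0,0],[0,0,0.012,0,0,0],[0,0,0.016,0,0,0],[0,0,0.016,0,0,0]]]'

```text
time_s: 34.98
ee_pos: [490.7, 54.8, 71.0]
ee_rot: [-176.3, 89.9, 179.4]
force: [-1.4, -0.3, 6.3]
gripper_width: 16.2
```

```bash
python3 look.py 24
```

```text
[490.73  54.77  70.97] [-1.4 -0.3  6.3] 16.166952498756636
gauge tcp 40.46 15.17
```

send_rows --commands '[[[0,0,0.004,0,0,0],[0,0,0.008,0,0,0],[0,0,0.008,0,0,0],[0,0,0.008,0,0,0]]]'

```text
time_s: 35.52
ee_pos: [491.5, 54.7, 71.0]
ee_rot: [-176.7, 89.9, 179.0]
force: [-2.3, 0.5, 6.3]
gripper_width: 15.9
```

```bash
python3 look.py 25; python3 ax.py 25 543 83 70 108
```

```text
[491.52  54.72  70.97] [-2.3  0.5  6.3] 15.853813561447996
gauge tcp 39.67 15.16
axis@60 [542.8  83.2] tilt deg [-0.4 -0.3] n 231 zmin/max 70.1 107.9
```

send_rows --commands '[[[0,0,0.003,0,0,0],[0,0,0.006,0,0,0],[0,0,0.006,0,0,0]]]'

```text
time_s: 35.95
ee_pos: [492.1, 54.7, 71.0]
ee_rot: [-176.2, 89.9, 179.6]
force: [-2.4, 0.3, 4.8]
gripper_width: 16.1
```

```bash
python3 look.py 26; python3 ax.py 26 543 83 70 108
```

```text
[492.09  54.67  70.96] [-2.4  0.3  4.8] 16.06587032981289
gauge tcp 39.09 15.17
axis@60 [543.   83.3] tilt deg [-0.6 -0. ] n 233 zmin/max 70.2 107.9
```

send_rows --commands '[[[0,0,-0.006,0,0,0],[0,0,-0.012,0,0,0],[0,0,-0.012,0,0,0]]]'

```text
time_s: 36.38
ee_pos: [492.1, 54.7, 71.0]
ee_rot: [1.0, 89.9, -3.3]
force: [1.0, -1.0, 3.2]
gripper_width: 16.0
```

send_rows --commands '[[[0,0,0,0,0,0],[0,0,0,0,0,0],[0,0,0,0,0,0],[0,0,0,0,0,0]]]' --jaw 0.45

```text
time_s: 36.88
ee_pos: [491.5, 54.7, 70.7]
ee_rot: [-155.6, 90.0, -159.9]
force: [0.1, -0.3, -0.7]
gripper_width: 25.1
```

send_rows --commands '[[[-0.1,0,0,0,0,0],[-0.3,0,0,0,0,0],[-0.6,0,0,0,0,0],[-0.9,0,0,0,0,0],[-0.9,0,0,0,0,0]]]'

```text
time_s: 37.5
ee_pos: [493.4, 54.8, 163.6]
ee_rot: [8.6, 89.6, 4.4]
force: [-0.2, 0.1, -0.7]
gripper_width: 25.3
```

send_rows --commands '[[[-0.3,0,-0.4,0,0,0],[-0.3,0,-0.8,0,0,0],[-0.3,0,-0.99,0,0,0],[-0.3,0,-0.99,0,0,0]]]'

```text
time_s: 38.0
ee_pos: [392.2, 62.1, 190.5]
ee_rot: [-127.2, 90.0, -131.4]
force: [-0.1, 0.1, -0.3]
gripper_width: 25.2
```

send_rows --commands '[[[0,-0.4,0,0,0,0],[0,-0.9,0,0,0,0],[0,-0.99,0,0,0,0],[0,-0.99,0,0,0,0]]]'

```text
time_s: 38.5
ee_pos: [386.5, -37.0, 190.6]
ee_rot: [96.5, 90.0, 92.1]
force: [-0.3, 0.5, 0.1]
gripper_width: 24.9
```

```bash
python3 look.py 27; python3 ax.py 27 543 83 70 108; python3 - <<'E'
from m import *
gx=np.array([-np.cos(np.radians(4.25)),np.sin(np.radians(4.25))]);gy=np.array([-gx[1],gx[0]])
p,d=env.grab_frame('top');np.save('top27_d.npy',d);np.save('top27_p.npy',p)
cv2.imwrite('pics/top27.png',cv2.cvtColor(cv2.resize(p[110:270,90:250],None,fx=3.7,fy=3.7),cv2.COLOR_RGB2BGR))
cv2.imwrite('pics/z27.png',cv2.cvtColor(cv2.resize(np.load('scene27_p.npy')[140:200,300:360],None,fx=10,fy=10,interpolation=cv2.INTER_CUBIC),cv2.COLOR_RGB2BGR))
for n,dd in(('top',d),('scene',np.load('scene27_d.npy'))):
    P=cloud(n,dd)
    for nm,c,zl,zh in(('bar',(543,83),104,114),('grip',(492,55),100,113)):
        m=(P[...,2]>zl)&(P[...,2]<zh)&(np.hypot(P[...,0]-c[0],P[...,1]-c[1])<25);q=P[m]
        if len(q)<20: print(n,nm,len(q));continue
        g=np.stack([(q[:,:2]-[532.2,66.9])@gx,(q[:,:2]-[532.2,66.9])@gy],1);print(n,nm,len(q),g.min(0).round(1),g.max(0).round(1),((g.min(0)+g.max(0))/2).round(1))
    for nm,c,zl,zh in (('sq',(523,-291.5),62,69),('pipe',(622,-298.5),46,54)):
        m=(P[...,2]>zl)&(P[...,2]<zh)&(np.hypot(P[...,0]-c[0],P[...,1]-c[1])<50);q=P[m]
        print(n,nm,cv2.minEnclosingCircle(q[:,:2].astype(np.float32)) if len(q)>5 else None)
E
```

```text
[386.49 -36.99 190.6 ] [-0.3  0.5  0.1] 24.94511479189093
gauge tcp 137.61 114.4
axis@60 [542.9  83.1] tilt deg [-0.6  0.2] n 238 zmin/max 70.1 108.0
top bar 199 [-25.8 -32. ] [ 5.  -0.8] [-10.4 -16.4]
top grip 83 [30.7  4. ] [46.9 24.5] [38.8 14.3]
top sq ((523.8189697265625, -291.8821105957031), 20.654897689819336)
top pipe ((621.83056640625, -298.8761901855469), 20.903654098510742)
scene bar 145 [-25.1 -31.8] [ 6.8 -0.6] [ -9.1 -16.2]
scene grip 76 [30.4  5.3] [47.7 25.2] [39.1 15.3]
scene sq ((524.1461791992188, -291.3594970703125), 21.42290687561035)
scene pipe ((621.54736328125, -298.9320983886719), 21.210725784301758)
```

View pics/top27.png

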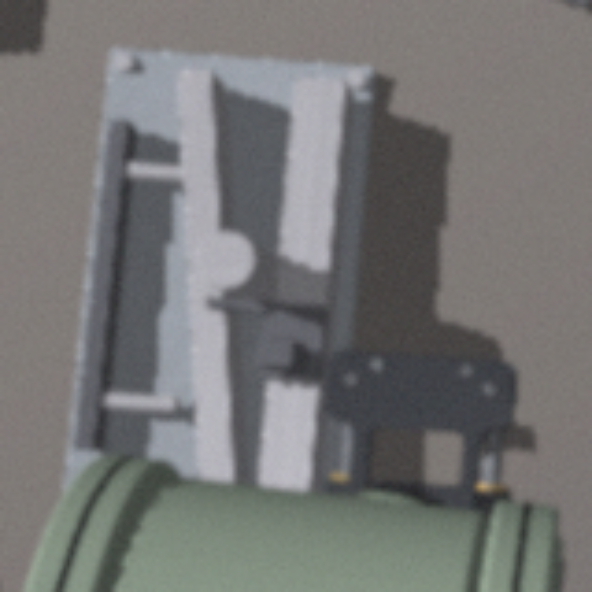

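View pics/z27.png

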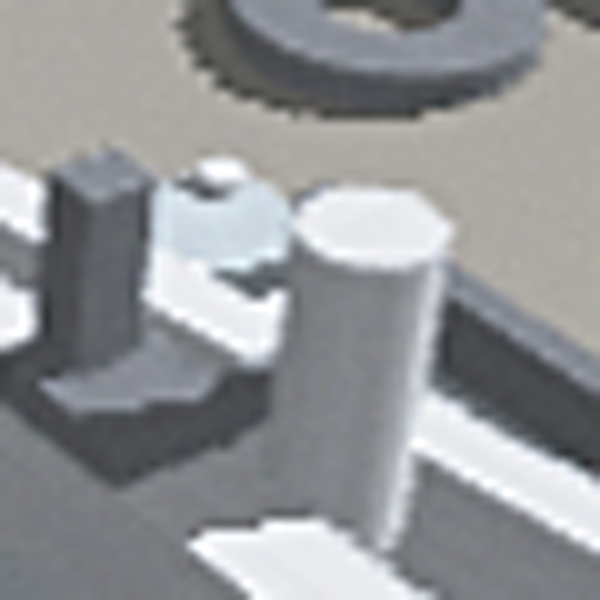

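```bash
python3 -c "
from workcell import env
print(env.job_done()); print(env.state()['time_s'])"
```

```text
the job is handed in; nothing more can be done
None
the job is handed in; nothing more can be done
```

The round bar is standing upright in the slot and wedged, and the rider's flag is set about 1 mm from it. I handed the job in at about 39 s and got no verdict back.

**What happened:** I gripped the bar, lowered it into the wide end and slid it towards the narrow end. On the first slide my 4 N grip was too weak, so the bar tipped over in the slot. I stood it up again with the pads, gripped it at 25 N and carried it further in. I then pushed until the wrist read 10.7 N along the slot, and let go. Finally I slid the rider up by its grip, eased the load off and moved the arm clear.

**Last checks:**

| Check | Result |
|---|---|
| Bar position | gauge x about -10 mm, against the fence (y about -16 mm), top 110 mm above the table |
| Bar tilt | about 0.6°; bar did not move while the rider was brought up |
| Gap, flag to bar | about 1.1 mm from the arm's readings |
| Gap from the cameras | 1.2 mm (top) and 0.2 mm (scene), so they differ by 1 mm; both are within the 3 mm limit |
| Square bar and pipe piece | within about 1 mm of where they stood |

**Not verified:** I could not measure the contact forces on the fence and jaw, either at the wedge or while the bar was tipped and being stood up. That the wedge holds rests on the push reaching 10.7 N and on the bar staying put afterwards.

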